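# Find the lip-balm cases and pack the travel box

### The arm

A 6-joint arm with a two-finger parallel gripper is mounted at the origin on the work surface. World frame = base frame: x ahead of the robot, y to its left, z up, the work surface at z = 0. Lengths are in mm, angles in degrees, forces in N, time in s.
With the tool pointing down it reaches from about 350 to 850 mm from the base axis. Payload 8.1 kg.
Tool frame: the origin (TCP) lies on the front face of the gripper's body, between the roots of the fingers; the fingertips stand r.finger_overhang ahead of it and the grasp point (between the pads) lies 54 mm ahead of it (r.finger_overhang is the distance from the TCP to the fingertips, in mm); y points along the fingers, z is the direction in which the jaws open and shut, and the axes are right-handed (so a half turn about y gives the same grasp; the last joint's range is limited). The gripper opens to 85 mm and grips with 20 to 120 N. Pads are 22 mm wide; open, the fingers measure 114 mm over their backs; the gripper's body (76 mm by 85 mm) begins 54 mm behind the grasp point. The pads swing forward as they close: fully open they stand 13 mm farther back than shut.
Start: joints at [68.56, 7.471, 85.268, -0, 87.261, -4.893], TCP at [170.86, 575.163, 303.892] pointing down, gripper open.
Joint ranges: [-169.43, 169.43], [-51.17, 129.36], [1.28, 143.12], [-76.62, 256.62], [0, 156.53], [-152.29, 152.29]. Speed limits (degrees/s): [136.94, 136.94, 159.86, 180, 180, 180].

### API

Orientations are given as [roll, pitch, yaw] about the fixed x, y, z axes, in that order (R = Rz(yaw) Ry(pitch) Rx(roll)).
In Python, from bench import r gives the robot as it stands. The module is installed in compiled form; this text tells all that it offers.
- The arm moves only by the tool arm_command, never from a script. Its argument "increments" is a list of rows, each a list of 6 numbers: the shift along the tool's x, y, z in m, then the turn, a rotation vector about the tool's x, y, z in rad. In form: [[tx, ty, tz, wx, wy, wz], ...]. A call has exactly 10 rows; each row is the pose to reach, as a shift and turn from the pose commanded when the call began, along the tool's axes at that moment; what a row does not reach only later rows make up. A row lasts 1/8 s, in which the tool goes at most 62.5 mm and 10.7 degrees, less where a joint would pass 70% of its speed; a pose out of reach is approached as far as the arm can. A call with a gripper value outside its range is refused whole. "jaw" is the gripper's target within -1 to 1 (shut at 1, half-way at 0, fully open at -1), set as the call begins (left out, the last holds). The fingers move at their own pace and stop on an object; "force" is the grip in N (left out, the last holds). Time passes only in rows, so rows that repeat a pose let the fingers close, or fill a call up. It gives the time, the measured TCP pose, the force and the opening at its end, in the units of the state.
- r.sense(): the state, without advancing time (a new reading comes with each control period).
- r.snapshot(name): name is "scene" or "side" or "wrist"; returns the picture (384x512x3 uint8, red, green, blue); there is no depth.
- r.camera_model(name): a dict with "intrinsics" (3x3 intrinsics, pixels), "cam_to_world" (4x4, takes a point from camera to world coordinates). Camera axes: x right, y down, z forward; pixel columns grow to the right and rows downward; lengths in mm; the calibration is good to about 2 mm. A picture is of the moment at which its call begins: read the wrist's pose just before it. camera_model takes no time and is no camera call; for the wrist camera it gives the pose at the moment of the call.
- r.hand_in(): hands the job in, once; it reports no verdict.
Trained networks look in the newest picture that a camera, given by its name, has taken for a name from the list of things; names that differ only in an ending like _2 or _b are one class to them, and where a whole thing is asked for, a point or a joint stands for the part that bears it (a point fixed in the world has none). Each returns a list of dicts, best first, with "conf" (0 to 1); they miss things now and then, are a little off and sometimes report something else, mostly with a low value. They report only what shows in the picture. A call takes as long as a camera call. They do not tell look-alikes from the thing itself.
- r.trace(camera, target): "mask" (384x512 bool, what is visible of it) and "position" ([column, row] in pixels, amid what is visible of it).
- r.spot_point(camera, target): "position" ([column, row] in pixels: a listed point, or the origin of a listed thing).
The state is a dict: "time": time; "joint_pos": joint angles; "qd": joint speeds; "joint_efforts": joint torques, N m; "tool_pos": TCP position; "tcp_rot": TCP orientation; "ft_force": force on the tool from outside, world axes, zero at the start; "wrist_torque": the same for the moment, N m; "finger_gap": finger opening in mm.
Only numpy, scipy, OpenCV 4.12 (cv2) and the standard library are available. Lean on these libraries where they do the work, as an engineer would, in place of code of your own. Each camera call takes 0.05 s, during which the arm holds its last target.

### The job

Pack the wooden travel box for a trip: lay the nail brush in it and every pale pink lip-balm case you find by lifting the lids of the three identical pots (one or two cases are hidden in them, at most one to a pot). Once everything is in, lower the travel box's hinged lid fully closed without slamming it. Leave every pot properly covered with a lid again, and leave the amber bottle and the candle where they stand.

Things in the scene. Friction and masses are not known exactly. Their poses are not given: they have to be found in the camera images.
- pot1: one of three identical grey-green round pots, outer diameter 108, inner 100, 52 mm high, inner floor 5 mm up; it cannot move. Origin: centre of its underside, z up. Each pot has room for one case; a pot may be empty.
- potlid1: wooden lift-off lid, one of three identical, any lid fits any pot; 90 g. From its origin (centre of its underside) up: a locating disc, diameter 88, 0 to 6 mm; a plate, diameter 112, 6 to 12 mm; a dark cylindrical knob, diameter 24, 12 to 44 mm. Seated on a pot its plate rests on the rim and its origin is 46 mm above the pot's (the disc has 6 mm play sideways). Laid on the bench it rests on the disc.
- pot2: one of three identical grey-green round pots, outer diameter 108, inner 100, 52 mm high, inner floor 5 mm up; it cannot move. Origin: centre of its underside, z up. Each pot has room for one case; a pot may be empty.
- potlid2: wooden lift-off lid, one of three identical, any lid fits any pot; 90 g. From its origin (centre of its underside) up: a locating disc, diameter 88, 0 to 6 mm; a plate, diameter 112, 6 to 12 mm; a dark cylindrical knob, diameter 24, 12 to 44 mm. Seated on a pot its plate rests on the rim and its origin is 46 mm above the pot's (the disc has 6 mm play sideways). Laid on the bench it rests on the disc.
- pot3: one of three identical grey-green round pots, outer diameter 108, inner 100, 52 mm high, inner floor 5 mm up; it cannot move. Origin: centre of its underside, z up. Each pot has room for one case; a pot may be empty.
- potlid3: wooden lift-off lid, one of three identical, any lid fits any pot; 90 g. From its origin (centre of its underside) up: a locating disc, diameter 88, 0 to 6 mm; a plate, diameter 112, 6 to 12 mm; a dark cylindrical knob, diameter 24, 12 to 44 mm. Seated on a pot its plate rests on the rim and its origin is 46 mm above the pot's (the disc has 6 mm play sideways). Laid on the bench it rests on the disc.
- case_a: pale pink lip-balm case, a rounded block 64 (its x) x 30 (y) x 38 mm (z), 50 g; origin: centre of its underside. One or two of the three possible cases are in this start (absent: None), each lying flat on the floor of a covered pot, long axis at any angle, within 6 mm of the pot's centre.
- case_b: pale pink lip-balm case, a rounded block 64 (its x) x 30 (y) x 38 mm (z), 50 g; origin: centre of its underside. One or two of the three possible cases are in this start (absent: None), each lying flat on the floor of a covered pot, long axis at any angle, within 6 mm of the pot's centre.
- case_c: pale pink lip-balm case, a rounded block 64 (its x) x 30 (y) x 38 mm (z), 50 g; origin: centre of its underside. One or two of the three possible cases are in this start (absent: None), each lying flat on the floor of a covered pot, long axis at any angle, within 6 mm of the pot's centre.
- brush: chrome-backed nail brush lying on the bench bristles down, 100 (its x) x 44 (y) x 44 mm (z), about 120 g; origin: centre of its underside. The chrome back is the upper 22 mm; the bristle block below (rigid) is 38 wide.
- kit: travel box of light wood, outside 160 (its x) x 300 (y) x 68 mm (z), walls and floor 6 mm; it cannot move. Origin: centre of its underside, z up. Its front (-x) faces roughly towards the robot, and its lid is hinged along the rear (+x) rim.
- kit_lid (a joint): hinge of the travel box's lid, rad: 0 is closed, 1.9 leans far back; starts near upright at 1.4 to 1.75. The hinge is stiff: the lid stays wherever it is left and takes about 2 to 4 N at its free edge to push. The lid is a panel 160 x 300 x 8 mm, 220 g, with a small brass tab on the middle of its free edge.
- kit_lid_hinge (a point): middle of the lid's hinge line, on the panel's under face, 68.5 mm above the bench; the point's axes turn with the lid: -x runs to the free edge, y along the hinge, z out of the lid's outer face (up when closed).
- kit_lid_edge (a point): middle of the lid's free edge, 160 mm from the hinge line, mid-thickness
- lotion: bystander, leave alone: amber bottle, diameter 48, 110 mm high, behind the pots; origin: centre of its underside
- candle: bystander, leave alone: white candle pot, diameter 60, 62 mm high, between the robot and the pots; origin: centre of its underside
Not all that is in view belongs to the job. Leave any blue or purple look-alike of the brush alone.

How it is judged (in metres and radians):
On the way, in this order (a step that is already met when the one before it is completed fails the run):
1. the brush and every case present lie in the travel box while its lid is still open (x of case_a in the frame of kit between -0.074 and 0.074 m and y of case_a in the frame of kit between -0.144 and 0.144 m and z of case_a in the frame of kit between -0.005 and 0.03 m and x of case_b in the frame of kit between -0.074 and 0.074 m and y of case_b in the frame of kit between -0.144 and 0.144 m and z of case_b in the frame of kit between -0.005 and 0.03 m and x of case_c in the frame of kit between -0.074 and 0.074 m and y of case_c in the frame of kit between -0.144 and 0.144 m and z of case_c in the frame of kit between -0.005 and 0.03 m and x of brush in the frame of kit between -0.074 and 0.074 m and y of brush in the frame of kit between -0.144 and 0.144 m and z of brush in the frame of kit between -0.005 and 0.03 m and value of joint kit_lid above 0.5 rad), for 0.2 s.
2. the travel box's lid is lowered closed (value of joint kit_lid below 0.06 rad), for 0.2 s.
At the end, for the whole second after the job is handed in: The brush and every case present lie inside the travel box, its lid is closed (within 0.06 rad), every pot is covered by a seated lid (level, centred within 9 mm), and everything is at rest and released (x of case_a in the frame of kit between -0.074 and 0.074 m and y of case_a in the frame of kit between -0.144 and 0.144 m and z of case_a in the frame of kit between -0.005 and 0.03 m and x of case_b in the frame of kit between -0.074 and 0.074 m and y of case_b in the frame of kit between -0.144 and 0.144 m and z of case_b in the frame of kit between -0.005 and 0.03 m and x of case_c in the frame of kit between -0.074 and 0.074 m and y of case_c in the frame of kit between -0.144 and 0.144 m and z of case_c in the frame of kit between -0.005 and 0.03 m and x of brush in the frame of kit between -0.074 and 0.074 m and y of brush in the frame of kit between -0.144 and 0.144 m and z of brush in the frame of kit between -0.005 and 0.03 m and ((horizontal distance between potlid1 and pot1 below 0.009 m and z of potlid1 in the frame of pot1 between 0.042 and 0.0495 m and angle between potlid1's own z axis and vertical below 0.06 rad) or (horizontal distance between potlid2 and pot1 below 0.009 m and z of potlid2 in the frame of pot1 between 0.042 and 0.0495 m and angle between potlid2's own z axis and vertical below 0.06 rad) or (horizontal distance between potlid3 and pot1 below 0.009 m and z of potlid3 in the frame of pot1 between 0.042 and 0.0495 m and angle between potlid3's own z axis and vertical below 0.06 rad)) and ((horizontal distance between potlid1 and pot2 below 0.009 m and z of potlid1 in the frame of pot2 between 0.042 and 0.0495 m and angle between potlid1's own z axis and vertical below 0.06 rad) or (horizontal distance between potlid2 and pot2 below 0.009 m and z of potlid2 in the frame of pot2 between 0.042 and 0.0495 m and angle between potlid2's own z axis and vertical below 0.06 rad) or (horizontal distance between potlid3 and pot2 below 0.009 m and z of potlid3 in the frame of pot2 between 0.042 and 0.0495 m and angle between potlid3's own z axis and vertical below 0.06 rad)) and ((horizontal distance between potlid1 and pot3 below 0.009 m and z of potlid1 in the frame of pot3 between 0.042 and 0.0495 m and angle between potlid1's own z axis and vertical below 0.06 rad) or (horizontal distance between potlid2 and pot3 below 0.009 m and z of potlid2 in the frame of pot3 between 0.042 and 0.0495 m and angle between potlid2's own z axis and vertical below 0.06 rad) or (horizontal distance between potlid3 and pot3 below 0.009 m and z of potlid3 in the frame of pot3 between 0.042 and 0.0495 m and angle between potlid3's own z axis and vertical below 0.06 rad)) and linear speed of each of case_a, case_b, case_c, brush, potlid1, potlid2, potlid3 below 0.03 m/s and value of joint kit_lid below 0.06 rad); the robot touches nothing.
It fails at once if the travel box's lid is slammed shut (faster than 4 rad/s in the last 0.5 rad) (velocity of joint kit_lid below -4 rad/s and value of joint kit_lid below 0.5 rad).
It fails at once if the amber bottle or the candle is moved by more than 4 cm (distance of any of lotion, candle from where it was at the start of the episode above 0.04 m).
Of case_a, case_b, case_c only 1 to 2 are there at a start; the rules pass over those that are not, and their reading is None.
At some moment in a run one of brush may be knocked a few centimetres aside while the robot is not near it.
Once in a run the grip may slacken for a moment while it holds something.
It also fails if it takes over 210 s, if anything falls off the work surface, if the arm or the gripper's body presses on something with over 40 N, if the wrist force passes 120 N, or if a joint passes its speed limit or range.

## Working session

There is one attempt and no reset: what is moved stays moved. The work goes in short steps, Python scripts to look and compute and a tool call to move; the robot and the scene stay as the last step left them, time stands still between calls to the robot, and variables do not carry over. Pictures are saved under pics/ and viewed, and the job is handed in when it is done.

Besides the shell and the picture viewer there is one more tool, called after "Emit:" in YAML: its name, and indented under it one key for each argument. arm_command: Moves the arm, as the interface text tells. Its arguments: {"type":"object","properties":{"increments":{"type":"array","items":{"type":"array","items":{"type":"number"}}},"jaw":{"type":"number"},"force":{"type":"number"}},"required":["increments"]}

```bash
ls; mkdir -p pics
python3 - <<'E'
from bench import r
import cv2,numpy as np
print(r.sense()); print(r.finger_overhang)
for n in ["scene","side","wrist"]:
    im=r.snapshot(n); cv2.imwrite(f"pics/0_{n}.png",im[:,:,::-1]); m=r.camera_model(n); print(n,np.round(m["intrinsics"],1).tolist(),np.round(m["cam_to_world"],3).tolist())
E
```

```text
pics
{'time': 0.0, 'joint_pos': array([ 6.85597359e+01,  7.51789473e+00,  8.53313165e+01, -4.15549992e-04,
        8.72613145e+01, -4.89389685e+00]), 'qd': array([ 0.01582292,  0.018988  ,  0.06274578,  0.00928153,  0.04783499,
       -0.0715774 ]), 'joint_efforts': array([-7.91029288e-04, -5.69428396e+01, -5.00537074e+01, -3.43138145e-04,
        1.56842871e-02,  1.86290271e-05]), 'tool_pos': array([170.7065912 , 574.75684772, 302.79572777]), 'tcp_rot': array([-9.01101582e+01,  9.01550783e-03, -1.65463557e+01]), 'ft_force': array([1.0342184 , 0.63137168, 0.55284419]), 'wrist_torque': array([-0.02760383, -0.04522187,  0.0395264 ]), 'finger_gap': 85.55681302098257}
72.6
scene [[415.2, 0.0, 256.9], [0.0, 415.2, 193.2], [0.0, 0.0, 1.0]] [[0.636, 0.598, -0.488, 1147.688], [0.772, -0.499, 0.394, -433.418], [-0.008, -0.627, -0.779, 1088.278], [0.0, 0.0, 0.0, 1.0]]
side [[363.7, 0.0, 256.8], [0.0, 363.7, 191.5], [0.0, 0.0, 1.0]] [[0.736, -0.476, 0.481, -101.914], [-0.677, -0.503, 0.538, -600.035], [-0.014, -0.722, -0.692, 965.184], [0.0, 0.0, 0.0, 1.0]]
wrist [[314.1, 0.0, 255.7], [0.0, 314.1, 196.4], [0.0, 0.0, 1.0]] [[0.284, 0.926, 0.25, 107.797], [0.959, -0.274, -0.075, 594.95], [-0.001, 0.261, -0.965, 372.511], [0.0, 0.0, 0.0, 1.0]]
```

View pics/0_scene.png

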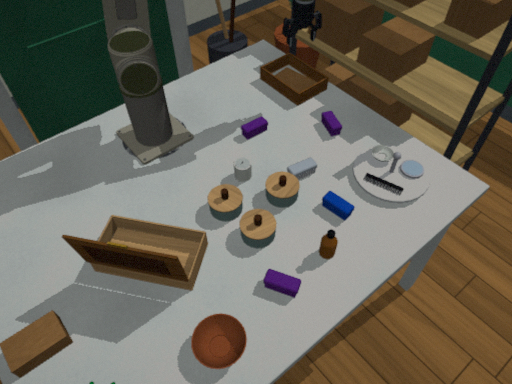

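View pics/0_side.png

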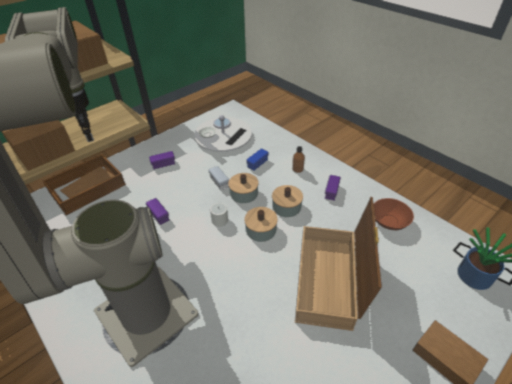

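View pics/0_wrist.png

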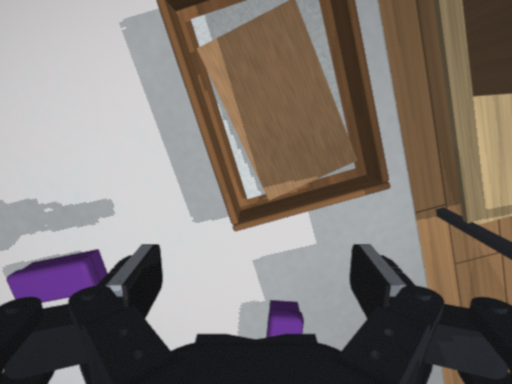

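Scene: the box is at (150,252), pots at (225,202), (282,189) and (258,228), and the chrome brush at (302,168). The candle is at (243,168) and the bottle at (328,245). The blue and purple bars are decoys. Next I'll run the networks on both cameras.

```bash
cat > h.py <<'E'
from bench import r
import cv2,numpy as np
from scipy.spatial.transform import Rotation as Ro
def ray(cam,p,m=None):
    m=m or r.camera_model(cam);K=m["intrinsics"];T=m["cam_to_world"]
    d=T[:3,:3]@np.linalg.solve(K,[p[0],p[1],1.]);return T[:3,3],d/np.linalg.norm(d)
def onz(cam,p,z,m=None):
    o,d=ray(cam,p,m);return o+d*(z-o[2])/d[2]
def tri(rays):
    A=0;b=0
    for o,d in rays:
        P=np.eye(3)-np.outer(d,d);A=A+P;b=b+P@o
    return np.linalg.solve(A,b)
def proj(cam,X,m=None):
    m=m or r.camera_model(cam);T=np.linalg.inv(m["cam_to_world"]);X=np.atleast_2d(X)
    c=X@T[:3,:3].T+T[:3,3];p=c@m["intrinsics"].T;return p[:,:2]/p[:,2:]
def down(yaw):  # tool x down, jaw axis z horizontal at angle yaw
    x=np.array([0,0,-1.]);z=np.array([np.cos(yaw),np.sin(yaw),0]);return np.c_[x,np.cross(z,x),z]
def goto(tgt,Rt,ct=None,cR=None):
    """print increment in current tool frame (measured)"""
    s=r.sense()
    R0=Ro.from_euler('xyz',s["tcp_rot"],degrees=True).as_matrix() if cR is None else cR
    p0=s["tool_pos"] if ct is None else np.array(ct)
    t=R0.T@(np.array(tgt)-p0)/1000;w=Ro.from_matrix(R0.T@Rt).as_rotvec()
    print("inc",np.round(t,4).tolist(),np.round(w,4).tolist(),"steps>=",max(np.linalg.norm(t)/.0625,np.degrees(np.linalg.norm(w))/10.7).round(1));return t,w
E
cat > a.py <<'E'
from h import *
for n in ["pot1","potlid1","brush","lotion","candle","kit"]:
  for c in ["scene","side"]:
    for d in r.spot_point(c,n): print(n,c,np.round(d["position"],1),round(d["conf"],2),np.round(onz(c,d["position"],46 if n=="potlid1" else 0),0))
for n in ["kit_lid_hinge","kit_lid_edge"]:
  R=[]
  for c in ["scene","side"]:
    l=r.spot_point(c,n);print(n,c,[(np.round(d["position"],1),round(d["conf"],2)) for d in l])
    if l:R.append(ray(c,l[0]["position"]))
  if len(R)==2: print(tri(R))
print(r.sense()["time"], Ro.from_euler('xyz',r.sense()["tcp_rot"],degrees=True).as_matrix().round(3))
E
python3 a.py
```

```text
pot1 scene [259.5 230.3] 0.75 [587.  29.   0.]
pot1 scene [228.3 211.5] 0.73 [466.  -3.   0.]
pot1 scene [281.8 197. ] 0.71 [532. 171.   0.]
pot1 side [260.3 226.8] 0.82 [457.  11.   0.]
pot1 side [243.2 191.1] 0.65 [532. 188.   0.]
pot1 side [284.4 204.7] 0.54 [595.  29.   0.]
pot1 side [324.2 282.5] 0.35 [ 447. -284.    0.]
potlid1 scene [224.8 198.6] 0.81 [447.   1.  46.]
potlid1 scene [256.1 223.5] 0.64 [585.  17.  46.]
potlid1 side [284.6 195.8] 0.97 [594.  29.  46.]
potlid1 side [262.1 222.2] 0.85 [449.  -7.  46.]
potlid1 side [240.5 183.4] 0.8 [522. 189.  46.]
brush scene [330.4 121.7] 0.83 [374. 565.   0.]
brush scene [337.1 208.5] 0.79 [683. 278.   0.]
brush scene [255.3 131.4] 0.76 [228. 306.   0.]
brush scene [278.7 285. ] 0.75 [766. -49.   0.]
brush scene [298.5 173.1] 0.74 [490. 287.   0.]
brush scene [257.8 232.2] 0.17 [589.  20.   0.]
brush side [255.4 160.5] 0.65 [692. 293.  -0.]
brush side [216.9 182.6] 0.63 [489. 296.   0.]
brush side [163.3 166.3] 0.56 [389. 529.   0.]
brush side [328.4 189.9] 0.55 [774. -32.   0.]
lotion scene [325.5 254.1] 0.8 [780. 126.   0.]
lotion side [298.9 169.3] 0.55 [782. 129.   0.]
lotion side [284.3 203. ] 0.45 [601.  35.   0.]
lotion side [261.8 219.7] 0.35 [484.  32.   0.]
candle scene [241.8 174.3] 0.73 [367. 131.   0.]
candle side [219.3 218.6] 0.69 [377. 140.   0.]
candle side [241.3 181.3] 0.38 [564. 235.  -0.]
kit scene [147.8 254.9] 0.73 [ 440. -287.    0.]
kit side [327.3 281.9] 0.71 [ 456. -289.   -0.]
kit_lid_hinge scene [(array([135.1, 270.4]), 0.82), (array([283.9, 188.9]), 0.59)]
kit_lid_hinge side [(array([356.2, 268. ]), 0.58)]
[ 508.53922288 -344.47503767   76.00200787]
kit_lid_edge scene [(array([118.8, 246.8]), 0.84), (array([299.9, 171. ]), 0.74), (array([223.2, 201.4]), 0.31)]
kit_lid_edge side [(array([374.8, 237.1]), 0.82)]
[ 520.04505224 -359.39734665  223.34372135]
0.95 [[ 0.959  0.     0.285]
 [-0.285  0.     0.959]
 [ 0.    -1.     0.   ]]
```

```bash
cat > b.py <<'E'
from h import *
from scipy.optimize import minimize
def circ(rad,z,x,y,n=40):
    t=np.linspace(0,2*np.pi,n);return np.c_[x+rad*np.cos(t),y+rad*np.sin(t),0*t+z]
def sil(cam,hulls,m):
    S=4;im=np.zeros((384,512),np.uint8)
    for h in hulls:
        p=cv2.convexHull(proj(cam,h,m).astype(np.float32))
        cv2.fillPoly(im,[np.round(p*16).astype(np.int32)],1,shift=4)
    return im>0
def lidh(v): 
    x,y=v[:2]; return [np.r_[circ(56,52,x,y),circ(56,58,x,y)],np.r_[circ(12,58,x,y),circ(12,90,x,y)]]
def bx(v):
    x,y,a=v;c,s=np.cos(a),np.sin(a);R=np.array([[c,-s],[s,c]])
    o=[]
    for w,z0,z1 in((22,22,44),(19,0,22)):
        P=[[i*50,j*w] for i in(-1,1) for j in(-1,1)];P=np.array(P)@R.T+[x,y]
        o.append(np.array([[*p,z] for p in P for z in(z0,z1)]))
    return o
def fit(masks,f,v0,scale):
    ms={c:r.camera_model(c) for c in masks}
    def cost(v):
        e=0
        for c,M in masks.items():
            s=sil(c,f(v),ms[c]);e+=1-(s&M).sum()/max(1,(s|M).sum())
        return e
    best=None
    sx=[np.array(v0)]+[np.array(v0)+np.diag(scale)[i] for i in range(len(v0))]
    q=minimize(cost,v0,method="Nelder-Mead",options=dict(initial_simplex=sx,xatol=.1,fatol=1e-4));return q.x,q.fun
if __name__=="__main__":
  seeds=[(455,-2),(530,183),(588,25)]
  T={}
  for c in("scene","side"):
    for n in("potlid1","brush"):
      T[c,n]=r.trace(c,n)
      print(c,n,[(np.round(d["position"]).tolist(),round(d["conf"],2),int(d["mask"].sum())) for d in T[c,n]])
  def pick(c,n,X):
    p=proj(c,X)[0];l=[d for d in T[c,n] if np.hypot(*(np.array(d["position"])-p))<14];return l[0]["mask"] if l else None
  for s in seeds:
    mk={c:pick(c,"potlid1",[*s,55]) for c in("scene","side")}
    mk={c:m for c,m in mk.items() if m is not None}
    for sub in [mk]+[{c:mk[c]} for c in mk]: print("lid",list(sub),*[np.round(a,2) for a in fit(sub,lidh,s,(10,10))])
  mk={c:pick(c,"brush",[490,290,25]) for c in("scene","side")};mk={c:m for c,m in mk.items() if m is not None}
  for a in np.arange(0,3.14,.4): print("brush",list(mk),*[np.round(q,3) for q in fit(mk,bx,(490,290,a),(10,10,.3))])
  print(r.sense()["time"])
E
python3 b.py
python3 - <<'E'
import cv2
a=cv2.imread('pics/0_scene.png')[205:295,55:220];b=cv2.imread('pics/0_side.png')[190:340,280:400]
cv2.imwrite('pics/1a.png',cv2.resize(a,None,fx=4.8,fy=4.8,interpolation=cv2.INTER_CUBIC));cv2.imwrite('pics/1b.png',cv2.resize(b,None,fx=4,fy=4,interpolation=cv2.INTER_CUBIC))
E
```

```text
scene potlid1 [([282.0, 188.0], 0.9, 741), ([258.0, 222.0], 0.89, 887), ([224.0, 200.0], 0.65, 764)]
scene brush [([301.0, 167.0], 0.96, 425), ([253.0, 129.0], 0.92, 390), ([331.0, 122.0], 0.79, 360), ([282.0, 283.0], 0.74, 718), ([335.0, 201.0], 0.68, 531)]
side potlid1 [([241.0, 181.0], 0.96, 492), ([259.0, 218.0], 0.95, 668), ([285.0, 192.0], 0.79, 567)]
side brush [([331.0, 187.0], 0.87, 240), ([160.0, 158.0], 0.85, 289), ([257.0, 156.0], 0.78, 278), ([157.0, 211.0], 0.69, 322), ([220.0, 180.0], 0.65, 279)]
lid ['scene', 'side'] [450.14   2.15] 0.19
lid ['scene'] [448.59  -0.68] 0.1
lid ['side'] [450.23   2.53] 0.08
lid ['scene', 'side'] [526.69 177.48] 0.19
lid ['scene'] [526.93 173.96] 0.07
lid ['side'] [526.8  181.23] 0.09
lid ['scene', 'side'] [592.51  18.36] 0.17
lid ['scene'] [590.63  15.47] 0.09
lid ['side'] [594.46  16.97] 0.08
brush ['scene', 'side'] [494.535 285.458   1.299] 0.456
brush ['scene', 'side'] [495.533 286.515   1.269] 0.461
brush ['scene', 'side'] [496.821 292.625   1.264] 0.426
brush ['scene', 'side'] [496.581 287.188   1.294] 0.454
brush ['scene', 'side'] [495.507 293.392   1.292] 0.43
brush ['scene', 'side'] [495.764 289.514   1.352] 0.475
brush ['scene', 'side'] [496.828 292.637   1.262] 0.427
brush ['scene', 'side'] [494.003 287.85    4.393] 0.443
1.15
```

View pics/1a.png

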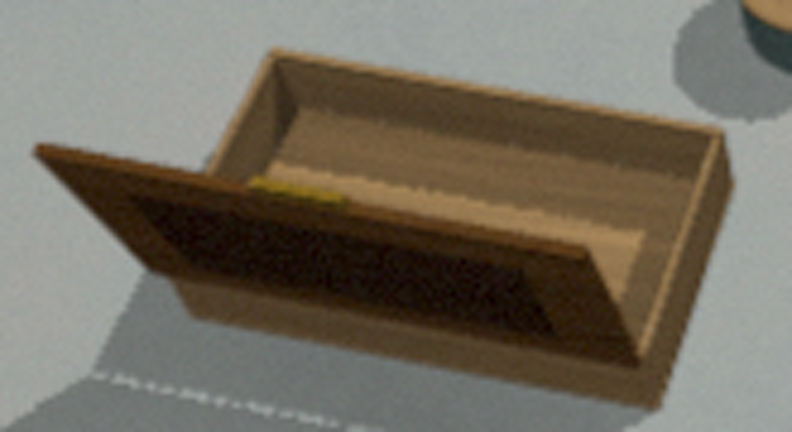

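View pics/1b.png

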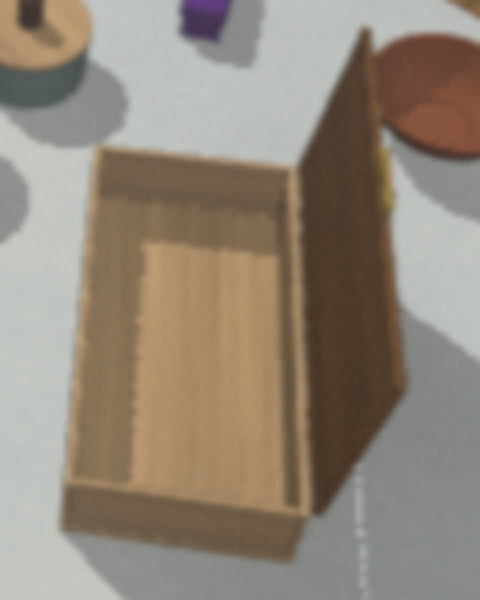

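Run:
```python
from h import *
from scipy.optimize import least_squares
ob=[("scene",(112.3,215.4),-80,-150),("scene",(205.4,232.1),-80,150),("scene",(188.3,280.4),80,150),("side",(304.25,227),-80,150),("side",(354.5,231.3),80,150),("side",(296.3,311.3),-80,-150),("side",(356.3,318.8),80,-150)]
for c,p,a,b in ob: print(c,a,b,onz(c,p,68).round(1))
P=lambda v,a,b:[v[0]+a*np.cos(v[2])-b*np.sin(v[2]),v[1]+a*np.sin(v[2])+b*np.cos(v[2]),68]
f=lambda v:np.concatenate([proj(c,P(v,a,b))[0]-p for c,p,a,b in ob])
q=least_squares(f,[450,-280,0]);print(q.x,np.degrees(q.x[2]),q.fun.round(1))
v=q.x
# lid angle
h=np.array([*P(v,80,0)[:2],68.5]);e=np.array([np.cos(v[2]),np.sin(v[2]),0])
for th in np.arange(1.3,1.9,.1):
  tip=h+160*(-np.cos(th)*e+np.sin(th)*np.array([0,0,1]))
  print(round(th,2),proj("scene",tip).round(0),proj("side",tip).round(0),tip.round(0))
```

```text
scene -80 -150 [ 294.4 -308.9   68. ]
scene -80 150 [ 525.1 -126.4   68. ]
scene 80 150 [ 623.5 -251.7   68. ]
side -80 150 [ 520.7 -129.6   68. ]
side 80 150 [ 623.5 -251.1   68. ]
side -80 -150 [ 287.3 -311.9   68. ]
side 80 -150 [ 385.8 -432.5   68. ]
[ 455.77805201 -280.54026089   -0.90975975] -52.12539417509968 [-1.1 -1.2  0.3 -0.2 -0.  -0.1 -0.1 -1.5  0.1  0.1 -0.4 -0.9  1.2  0.7]
1.3 [[129. 225.]] [[349. 235.]] [ 479. -310.  223.]
1.4 [[126. 230.]] [[356. 235.]] [ 488. -322.  226.]
1.5 [[123. 234.]] [[362. 235.]] [ 498. -335.  228.]
1.6 [[120. 240.]] [[369. 236.]] [ 508. -347.  228.]
1.7 [[118. 245.]] [[375. 237.]] [ 518. -360.  227.]
1.8 [[115. 251.]] [[381. 238.]] [ 527. -372.  224.]
```

Run:
```python
from h import *
goto([496,290,230],down(np.radians(-17)))
```

```text
inc [0.3929, 0.0739, -0.1808] [1.215, 1.2151, 1.2054] steps>= 11.2
```

```bash
python3 - <<'E'
s=open('h.py').read()
i=s.index("    x=np.array([0,0,-1.])");j=s.index("def goto")
s=s[:i]+"    y=np.array([0,0,-1.]);z=np.array([np.cos(yaw),np.sin(yaw),0]);return np.c_[np.cross(y,z),y,z]\n"+s[j:]
open('h.py','w').write(s)
E
python3 - <<'E'
from h import *
goto([496,290,230],down(np.radians(-17)))
E
```

```text
inc [0.3929, 0.0739, -0.1808] [-0.0, 1.5788, -0.0] steps>= 8.5
```

Emit:
arm_command:
  increments:
    - [0.04, 0.007, -0.018, 0, 0.158, 0]
    - [0.08, 0.015, -0.036, 0, 0.316, 0]
    - [0.12, 0.022, -0.054, 0, 0.474, 0]
    - [0.16, 0.03, -0.072, 0, 0.632, 0]
    - [0.2, 0.037, -0.09, 0, 0.79, 0]
    - [0.24, 0.044, -0.108, 0, 0.95, 0]
    - [0.28, 0.052, -0.126, 0, 1.11, 0]
    - [0.32, 0.06, -0.144, 0, 1.27, 0]
    - [0.36, 0.067, -0.163, 0, 1.43, 0]
    - [0.393, 0.074, -0.181, 0, 1.579, 0]
  jaw: -1
  force: 40

```text
time: 2.4
tool_pos: [497.3, 288.5, 229.8]
tcp_rot: [-90.0, 0.0, -107.3]
ft_force: [-0.9, -0.4, 0.8]
finger_gap: 85.3
```

Run:
```python
from h import *
m=r.camera_model("wrist");im=r.snapshot("wrist");s=r.sense();print(s["tool_pos"],s["tcp_rot"],s["joint_pos"].round(0),s["time"])
cv2.imwrite("pics/2.png",im[:,:,::-1])
for d in r.trace("wrist","brush"):
    M=d["mask"].astype(np.uint8);q=cv2.minAreaRect(cv2.findNonZero(M));print(d["conf"],M.sum(),[onz("wrist",p,44,m).round(0)[:2].tolist() for p in cv2.boxPoints(q)])
```

```text
[499.39433878 285.28230032 228.68574424] [ -89.90914854   -0.11460282 -107.87284907] [25.  6. 94. -0. 79. 43.] 2.45
0.95 2024 [[289.0, 347.0], [317.0, 338.0], [270.0, 248.0], [239.0, 258.0]]
0.91 5806 [[486.0, 349.0], [528.0, 341.0], [513.0, 245.0], [466.0, 252.0]]
0.71 6369 [[618.0, 298.0], [708.0, 309.0], [722.0, 262.0], [628.0, 248.0]]
```

View pics/2.png

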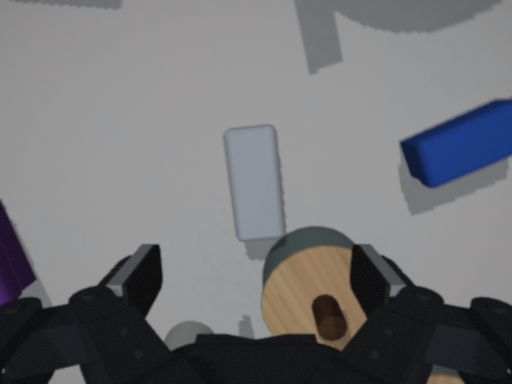

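The wrist view shows the brush upright at about (255,183), the pot2 lid at (318,295) and the blue decoy at right. I'll measure again now that the arm has settled.

```bash
cat > meas.py <<'E'
from b import *
import sys
def rectfit(z=44,L=100,W=44,seed=None,n="brush",tr=None):
    m=r.camera_model("wrist");im=r.snapshot("wrist")
    out=[]
    for d in r.trace("wrist",n):
        M=d["mask"].astype(np.uint8)
        c,_=cv2.findContours(M,cv2.RETR_EXTERNAL,cv2.CHAIN_APPROX_NONE);c=max(c,key=len)[:,0]
        P=np.array([onz("wrist",p,z,m)[:2] for p in c.astype(float)])
        q=cv2.minAreaRect(P.astype(np.float32));out.append((d["conf"],q));print(n,round(d["conf"],2),np.round(q[0],1),np.round(q[1],1),"ang",round(q[2],1))
    return im,out
E
python3 - <<'E'
from meas import *
im,o=rectfit()
rectfit(n="potlid1",z=58)
print(r.sense()["tool_pos"],r.sense()["tcp_rot"])
m=r.camera_model("wrist")
for p in [(226,130),(274,125),(283,237),(237,241)]: print(onz("wrist",p,44,m).round(1))
E
```

```text
brush 0.76 [667.4 278.8] [90.4 50.5] ang 7.2
brush 0.7 [277.3 292.5] [97.1 29.2] ang 60.5
brush 0.64 [498.  296.7] [98.  43.3] ang 79.0
potlid1 0.87 [513.9 184.1] [107.4  87.4] ang 88.7
potlid1 0.6 [616.1  69.4] [11.6 32.5] ang 73.0
[495.61932392 290.31375898 230.08402368] [-9.00114194e+01  1.99886723e-02 -1.06917872e+02]
[488.3 348.   44. ]
[526.  340.6  44. ]
[507.2 246.6  44. ]
[467.6 254.7  44. ]
```

Run:
```python
from h import *
goto([497.5,297,150],down(np.radians(-11.5)))
goto([497.5,297,84],down(np.radians(-11.5)))
```

```text
inc [-0.0069, 0.0801, -0.0001] [0.0002, -0.0946, -0.0004] steps>= 1.3
inc [-0.0069, 0.1461, -0.0001] [0.0002, -0.0946, -0.0004] steps>= 2.3
```

Emit:
arm_command:
  increments:
    - [-0.003, 0.02, 0, 0, -0.04, 0]
    - [-0.007, 0.05, 0, 0, -0.095, 0]
    - [-0.007, 0.08, 0, 0, -0.095, 0]
    - [-0.007, 0.1, 0, 0, -0.095, 0]
    - [-0.007, 0.12, 0, 0, -0.095, 0]
    - [-0.007, 0.133, 0, 0, -0.095, 0]
    - [-0.007, 0.14, 0, 0, -0.095, 0]
    - [-0.007, 0.146, 0, 0, -0.095, 0]
    - [-0.007, 0.146, 0, 0, -0.095, 0]
    - [-0.007, 0.146, 0, 0, -0.095, 0]

```text
time: 3.95
tool_pos: [498.5, 296.6, 84.5]
tcp_rot: [-90.0, 0.0, -101.6]
ft_force: [-1.2, 0.3, 0.6]
finger_gap: 85.8
```

Emit:
arm_command:
  increments:
    - [0, 0, 0, 0, 0, 0]
    - [0, 0, 0, 0, 0, 0]
    - [0, 0, 0, 0, 0, 0]
    - [0, 0, 0, 0, 0, 0]
    - [0, 0, 0, 0, 0, 0]
    - [0, 0, 0, 0, 0, 0]
    - [0, 0, 0, 0, 0, 0]
    - [0, 0, 0, 0, 0, 0]
    - [0, 0, 0, 0, 0, 0]
    - [0, 0, 0, 0, 0, 0]
  jaw: 1
  force: 60

```text
time: 5.2
tool_pos: [498.4, 296.5, 84.4]
tcp_rot: [-90.0, 0.0, -101.6]
ft_force: [-0.3, 0.0, 5.9]
finger_gap: 43.2
```

Emit:
arm_command:
  increments:
    - [0, -0.03, 0, 0, 0, 0]
    - [0, -0.07, 0, 0, 0, 0]
    - [0, -0.11, 0, 0, 0, 0]
    - [0, -0.15, 0, 0, 0, 0]
    - [0.03, -0.17, 0.001, 0, 0, 0]
    - [0.08, -0.17, 0.003, 0, 0.05, 0]
    - [0.13, -0.17, 0.005, 0, 0.1, 0]
    - [0.18, -0.17, 0.007, 0, 0.15, 0]
    - [0.23, -0.17, 0.009, 0, 0.2, 0]
    - [0.28, -0.17, 0.011, 0, 0.25, 0]

```text
time: 6.45
tool_pos: [451.7, 18.5, 253.1]
tcp_rot: [-90.1, -0.0, -116.0]
ft_force: [0.5, -1.1, -0.9]
finger_gap: 43.3
```

Run:
```python
from h import *
goto([396.6,-326.6,252],down(np.radians(-52.1)))
```

```text
inc [0.3344, 0.0012, 0.1016] [0.0008, 0.456, 0.0007] steps>= 5.6
```

Emit:
arm_command:
  increments:
    - [0.04, 0, 0.012, 0, 0.05, 0]
    - [0.085, 0, 0.025, 0, 0.11, 0]
    - [0.13, 0, 0.039, 0, 0.17, 0]
    - [0.175, 0, 0.053, 0, 0.23, 0]
    - [0.22, 0, 0.067, 0, 0.3, 0]
    - [0.26, 0, 0.079, 0, 0.36, 0]
    - [0.3, 0, 0.091, 0, 0.42, 0]
    - [0.325, 0, 0.099, 0, 0.456, 0]
    - [0.3345, 0, 0.1015, 0, 0.456, 0]
    - [0.3345, 0, 0.1015, 0, 0.456, 0]

```text
time: 7.7
tool_pos: [397.6, -325.1, 253.3]
tcp_rot: [-90.1, 0.0, -142.0]
ft_force: [0.2, -0.3, -2.1]
finger_gap: 43.2
```

Run:
```python
from h import *
im=r.snapshot("wrist");im2=r.snapshot("side");s=r.sense();print(s["tool_pos"],s["tcp_rot"],s["finger_gap"])
cv2.imwrite("pics/3.png",np.hstack([cv2.resize(im,(400,300)),cv2.resize(im2,(400,300))])[:,:,::-1])
goto([396.6,-326.6,92],down(np.radians(-52.1)))
```

```text
[ 398.02188283 -324.37850483  253.55428094] [-9.00508051e+01  1.56122585e-02 -1.41963739e+02] 43.211133988114405
inc [0.0025, 0.1616, 0.001] [0.0009, 0.0024, -0.0003] steps>= 2.6
```

View pics/3.png

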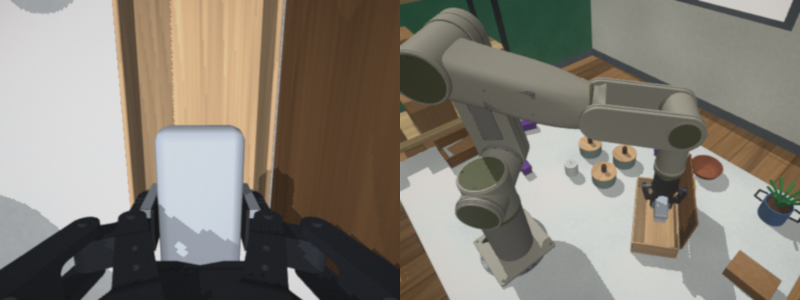

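The wrist view shows the brush centred between the box walls, lined up with the long side. Next I lower it.

Emit:
arm_command:
  increments:
    - [0.001, 0.02, 0, 0, 0, 0]
    - [0.002, 0.045, 0, 0, 0, 0]
    - [0.002, 0.07, 0, 0, 0, 0]
    - [0.002, 0.095, 0, 0, 0, 0]
    - [0.002, 0.115, 0, 0, 0, 0]
    - [0.002, 0.132, 0, 0, 0, 0]
    - [0.002, 0.145, 0, 0, 0, 0]
    - [0.002, 0.155, 0, 0, 0, 0]
    - [0.002, 0.161, 0, 0, 0, 0]
    - [0.002, 0.1625, 0, 0, 0, 0]

```text
time: 9.05
tool_pos: [396.3, -326.6, 91.3]
tcp_rot: [-90.0, -0.0, -142.0]
ft_force: [0.2, 0.3, -1.2]
finger_gap: 43.2
```

Emit:
arm_command:
  increments:
    - [0, 0, 0, 0, 0, 0]
    - [0, 0, 0, 0, 0, 0]
    - [0, 0, 0, 0, 0, 0]
    - [0, 0, 0, 0, 0, 0]
    - [0, -0.01, 0, 0, 0, 0]
    - [0, -0.03, 0, 0, 0, 0]
    - [0, -0.06, 0, 0, 0, 0]
    - [0, -0.09, 0, 0, 0, 0]
    - [0, -0.12, 0, 0, 0, 0]
    - [0, -0.16, 0, 0, 0, 0]
  jaw: -1

```text
time: 10.3
tool_pos: [395.9, -326.1, 252.5]
tcp_rot: [-90.1, -0.0, -142.0]
ft_force: [1.0, 0.2, 0.6]
finger_gap: 85.1
```

Run:
```python
from h import *
im=r.snapshot("wrist");s=r.sense();print(s["tool_pos"],s["tcp_rot"],s["finger_gap"],s["time"])
cv2.imwrite("pics/4.png",im[:,:,::-1])
goto([450,1,250],down(np.radians(10)))
```

```text
[ 397.76644977 -327.93415127  259.34482996] [-8.95495961e+01  5.36638601e-02 -1.42018077e+02] 85.65701890642707 10.35
inc [-0.2436, 0.0078, -0.2272] [-0.0076, -1.0824, 0.0034] steps>= 5.8
```

View pics/4.png

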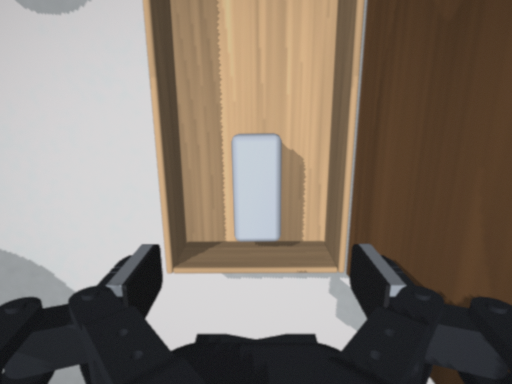

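Emit:
arm_command:
  increments:
    - [-0.03, -0.003, -0.027, 0, -0.13, 0]
    - [-0.06, -0.006, -0.054, 0, -0.26, 0]
    - [-0.09, -0.009, -0.082, 0, -0.4, 0]
    - [-0.12, -0.01, -0.11, 0, -0.54, 0]
    - [-0.15, -0.01, -0.14, 0, -0.68, 0]
    - [-0.18, -0.01, -0.168, 0, -0.82, 0]
    - [-0.21, -0.01, -0.196, 0, -0.96, 0]
    - [-0.235, -0.01, -0.219, 0, -1.06, 0]
    - [-0.243, -0.01, -0.227, 0, -1.082, 0]
    - [-0.243, -0.01, -0.227, 0, -1.082, 0]

```text
time: 11.6
tool_pos: [448.2, 2.0, 261.7]
tcp_rot: [-90.0, -0.0, -80.0]
ft_force: [-0.7, -0.0, -0.1]
finger_gap: 85.4
```

```bash
cat > lids.py <<'E'
from meas import *
def lids(seeds,pose=True):
    m=r.camera_model("wrist");im=r.snapshot("wrist")
    out=[]
    for d in r.trace("wrist","potlid1"):
        for s in seeds:
            p=proj("wrist",[*s,55],m)[0]
            if np.hypot(*(np.array(d["position"])-p))<70:
                M=d["mask"]
                def cost(v,M=M):
                    S=sil("wrist",lidh(v),m);S&=V;MM=M&V;return 1-(S&MM).sum()/max(1,(S|MM).sum())
                V=np.zeros_like(M);V[:235]=1
                V[235:335,170:345]=1
                q=minimize(cost,s,method="Nelder-Mead",options=dict(initial_simplex=[s,[s[0]+10,s[1]],[s[0],s[1]+10]],xatol=.1,fatol=1e-4))
                print("lid",s,round(d["conf"],2),q.x.round(1),round(q.fun,3),int(M.sum()))
    return im
E
python3 - <<'E'
from lids import *
im=lids([(450,1),(527,178),(592,17)])
cv2.imwrite("pics/5.png",im[:,:,::-1])
im=lids([(450,1),(527,178),(592,17)])
s=r.sense();print(s["tool_pos"],s["tcp_rot"],s["time"])
E
```

```text
lid (527, 178) 0.7 [525.  180.1] 0.017 6748
lid (450, 1) 0.64 [449.7   3. ] 0.023 11868
lid (592, 17) 0.61 [593.9  17.4] 0.034 11327
lid (592, 17) 0.78 [593.3  18.2] 0.025 11644
lid (527, 178) 0.62 [525.3 179.8] 0.016 6599
lid (450, 1) 0.6 [449.7   3.2] 0.027 11834
[448.12603097   0.90172064 261.43505518] [-9.00054414e+01 -1.88102437e-02 -8.01553154e+01] 11.8
```

View pics/5.png

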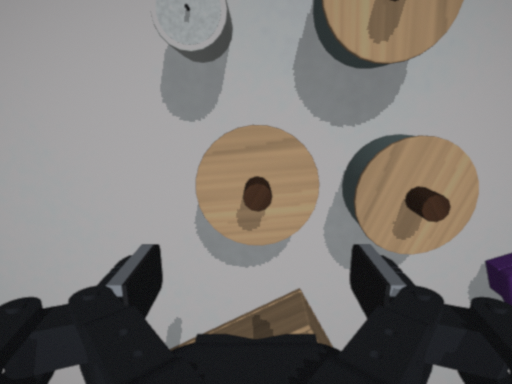

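The view shows lid A at (257,185), C at (417,193) and B at top right. All silhouette fits are tight. I'm grasping lid A.

Emit:
arm_command:
  increments:
    - [-0.0017, 0.03, 0.0019, 0, 0, 0]
    - [-0.0017, 0.06, 0.0019, 0, 0, 0]
    - [-0.0017, 0.085, 0.0019, 0, 0, 0]
    - [-0.0017, 0.105, 0.0019, 0, 0, 0]
    - [-0.0017, 0.118, 0.0019, 0, 0, 0]
    - [-0.0017, 0.125, 0.0019, 0, 0, 0]
    - [-0.0017, 0.127, 0.0019, 0, 0, 0]
    - [-0.0017, 0.127, 0.0019, 0, 0, 0]
    - [-0.0017, 0.127, 0.0019, 0, 0, 0]
    - [-0.0017, 0.127, 0.0019, 0, 0, 0]

```text
time: 13.05
tool_pos: [450.1, 3.9, 134.9]
tcp_rot: [-90.0, -0.0, -80.0]
ft_force: [0.4, 0.3, -0.2]
finger_gap: 85.1
```

Emit:
arm_command:
  increments:
    - [0, 0, 0, 0, 0, 0]
    - [0, 0, 0, 0, 0, 0]
    - [0, 0, 0, 0, 0, 0]
    - [0, 0, 0, 0, 0, 0]
    - [0, 0, 0, 0, 0, 0]
    - [0, 0, 0, 0, 0, 0]
    - [0, 0, 0, 0, 0, 0]
    - [0, 0, 0, 0, 0, 0]
    - [0, 0, 0, 0, 0, 0]
    - [0, 0, 0, 0, 0, 0]
  jaw: 1
  force: 50

```text
time: 14.3
tool_pos: [449.9, 3.9, 134.6]
tcp_rot: [-90.0, -0.0, -80.0]
ft_force: [0.9, -1.0, 3.2]
finger_gap: 22.9
```

Emit:
arm_command:
  increments:
    - [0, -0.025, 0, 0, 0, 0]
    - [0, -0.05, 0, 0, 0, 0]
    - [0, -0.07, 0, 0, 0, 0]
    - [0.03, -0.07, -0.022, 0, 0, 0]
    - [0.06, -0.07, -0.045, 0, 0, 0]
    - [0.085, -0.07, -0.064, 0, 0, 0]
    - [0.098, -0.055, -0.073, 0, 0, 0]
    - [0.098, -0.02, -0.073, 0, 0, 0]
    - [0.098, 0.01, -0.073, 0, 0, 0]
    - [0.098, 0.03, -0.073, 0, 0, 0]

```text
time: 15.55
tool_pos: [393.3, -104.8, 102.2]
tcp_rot: [-90.2, 0.1, -80.0]
ft_force: [1.0, -0.7, -1.0]
finger_gap: 22.4
```

Emit:
arm_command:
  increments:
    - [0, 0.008, 0, 0, 0, 0]
    - [0, 0.0135, 0, 0, 0, 0]
    - [0, 0.0155, 0, 0, 0, 0]
    - [0, 0.0155, 0, 0, 0, 0]
    - [0, 0.0155, 0, 0, 0, 0]
    - [0, 0.0155, 0, 0, 0, 0]
    - [0, 0.0155, 0, 0, 0, 0]
    - [0, 0.0155, 0, 0, 0, 0]
    - [0, 0.0155, 0, 0, 0, 0]
    - [0, 0.0155, 0, 0, 0, 0]

```text
time: 16.8
tool_pos: [394.8, -105.2, 88.9]
tcp_rot: [-90.0, 0.0, -80.0]
ft_force: [-0.4, -1.3, -0.8]
finger_gap: 22.4
```

Emit:
arm_command:
  increments:
    - [0, 0, 0, 0, 0, 0]
    - [0, 0, 0, 0, 0, 0]
    - [0, 0, 0, 0, 0, 0]
    - [0, 0, 0, 0, 0, 0]
    - [0, -0.02, 0, 0, 0, 0]
    - [0, -0.05, 0, 0, 0, 0]
    - [0, -0.09, 0, 0, 0, 0]
    - [0, -0.13, 0, 0, 0, 0]
    - [0, -0.16, 0, 0, 0, 0]
    - [0, -0.17, 0, 0, 0, 0]
  jaw: -1

```text
time: 18.05
tool_pos: [395.7, -105.6, 261.0]
tcp_rot: [-89.8, -0.1, -80.0]
ft_force: [-0.4, 0.3, -0.3]
finger_gap: 85.4
```

Run:
```python
from h import *
im=r.snapshot("wrist");im2=r.snapshot("scene");s=r.sense();print(s["tool_pos"],s["tcp_rot"],s["finger_gap"],s["time"])
cv2.imwrite("pics/6.png",im[:,:,::-1]);cv2.imwrite("pics/6s.png",cv2.resize(im2[100:300,80:360],None,fx=2.5,fy=2.5)[:,:,::-1])
```

```text
[ 395.22036129 -105.4154584   259.44193265] [-8.99231682e+01 -5.01287860e-02 -8.00288892e+01] 85.32915360479842 18.15
```

View pics/6.png

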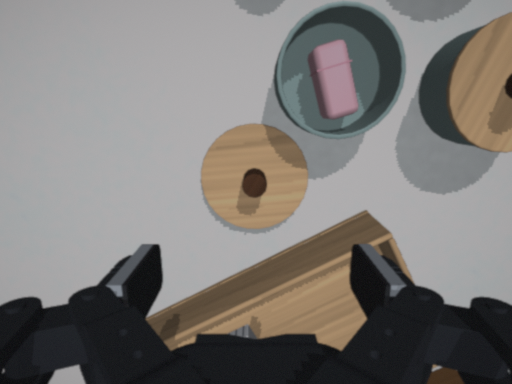

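View pics/6s.png

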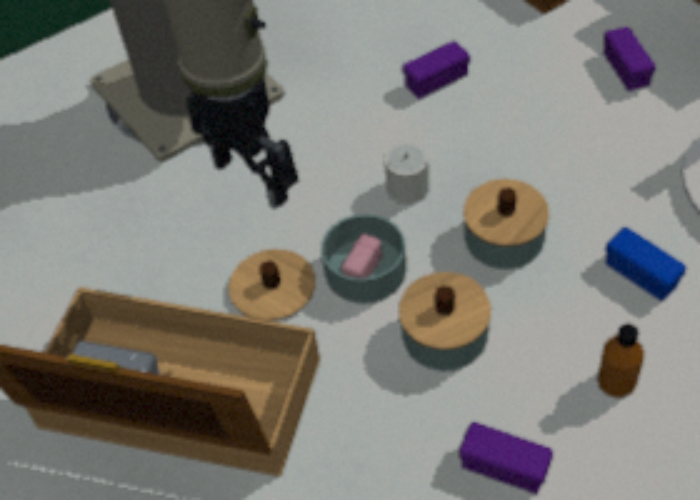

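The case shows in pot A at (334,80) in the wrist view, lid A lies flat on the bench at (255,177), and the brush is in the box.

Run:
```python
from lids import *
rectfit(n="case_a",z=43)
rectfit(n="pot1",z=52)
m=r.camera_model("wrist")
for p in [(313,50),(342,42),(357,108),(330,117)]: print(onz("wrist",p,43,m).round(1))
goto([449.7,3.1,260],down(np.radians(10)))
```

```text
case_a 0.97 [446.   -3.1] [36.1 62.9] ang 24.1
pot1 0.66 [539.7   4.8] [45.8 93.1] ang 14.8
[420.8  18.3  43. ]
[443.   28.4  43. ]
[468.6 -20.3  43. ]
[447.3 -31.8  43. ]
inc [-0.0968, -0.0029, 0.0734] [0.0024, -0.0005, -0.0015] steps>= 1.9
```

Emit:
arm_command:
  increments:
    - [-0.02, 0, 0.014, 0, -0.05, 0]
    - [-0.04, 0, 0.029, 0, -0.1, 0]
    - [-0.06, 0, 0.044, 0, -0.16, 0]
    - [-0.08, 0, 0.059, 0, -0.22, 0]
    - [-0.092, 0, 0.07, 0, -0.28, 0]
    - [-0.097, 0, 0.073, 0, -0.3, 0]
    - [-0.097, 0, 0.073, 0, -0.3, 0]
    - [-0.097, 0, 0.073, 0, -0.3, 0]
    - [-0.097, 0, 0.073, 0, -0.3, 0]
    - [-0.097, 0, 0.073, 0, -0.3, 0]

```text
time: 19.6
tool_pos: [449.9, 2.6, 259.0]
tcp_rot: [-90.0, -0.0, -62.9]
ft_force: [0.6, 0.2, -0.0]
finger_gap: 85.0
```

Run:
```python
from lids import *
im,o=rectfit(n="case_a",z=43)
rectfit(n="pot1",z=52)
cv2.imwrite("pics/7.png",im[:,:,::-1])
s=r.sense();print(s["tool_pos"],s["tcp_rot"])
```

```text
case_a 0.71 [448.7   1.7] [29.6 65.3] ang 27.8
pot1 0.84 [450.    3.1] [106.8 105.6] ang 81.9
pot1 0.76 [488.4 141.1] [32.6 86.2] ang 45.7
pot1 0.72 [541.7  31.7] [90.7 39.8] ang 76.4
[449.92951398   2.82995213 258.94047588] [-8.99948210e+01 -3.07723941e-03 -6.28546179e+01]
```

View pics/7.png

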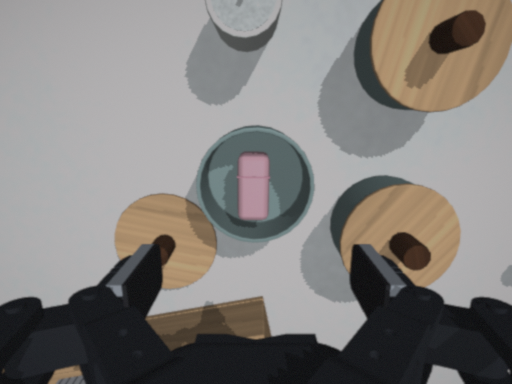

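The case sits at (253,186), well centred in pot A. I'm going in with a partly open jaw.

Emit:
arm_command:
  increments:
    - [0, 0.02, -0.0015, 0, -0.012, 0]
    - [0, 0.04, -0.0015, 0, -0.012, 0]
    - [0, 0.06, -0.0015, 0, -0.012, 0]
    - [0, 0.08, -0.0015, 0, -0.012, 0]
    - [0, 0.1, -0.0015, 0, -0.012, 0]
    - [0, 0.1, -0.0015, 0, -0.012, 0]
    - [0, 0.1, -0.0015, 0, -0.012, 0]
    - [0, 0.1, -0.0015, 0, -0.012, 0]
    - [0, 0.1, -0.0015, 0, -0.012, 0]
    - [0, 0.1, -0.0015, 0, -0.012, 0]
  jaw: -0.18

```text
time: 21.05
tool_pos: [448.8, 2.2, 159.3]
tcp_rot: [-90.0, -0.0, -62.2]
ft_force: [0.8, -0.8, 0.2]
finger_gap: 50.1
```

Emit:
arm_command:
  increments:
    - [0, 0.01, 0, 0, 0, 0]
    - [0, 0.022, 0, 0, 0, 0]
    - [0, 0.034, 0, 0, 0, 0]
    - [0, 0.046, 0, 0, 0, 0]
    - [0, 0.057, 0, 0, 0, 0]
    - [0, 0.066, 0, 0, 0, 0]
    - [0, 0.073, 0, 0, 0, 0]
    - [0, 0.077, 0, 0, 0, 0]
    - [0, 0.077, 0, 0, 0, 0]
    - [0, 0.077, 0, 0, 0, 0]

```text
time: 22.3
tool_pos: [448.9, 2.2, 82.2]
tcp_rot: [-90.0, -0.0, -62.2]
ft_force: [-0.1, -0.7, 0.8]
finger_gap: 50.2
```

Emit:
arm_command:
  increments:
    - [0, 0, 0, 0, 0, 0]
    - [0, 0, 0, 0, 0, 0]
    - [0, 0, 0, 0, 0, 0]
    - [0, 0, 0, 0, 0, 0]
    - [0, 0, 0, 0, 0, 0]
    - [0, 0, 0, 0, 0, 0]
    - [0, 0, 0, 0, 0, 0]
    - [0, 0, 0, 0, 0, 0]
    - [0, 0, 0, 0, 0, 0]
    - [0, 0, 0, 0, 0, 0]
  jaw: 1
  force: 50

```text
time: 23.55
tool_pos: [449.1, 2.2, 82.4]
tcp_rot: [-90.0, -0.0, -62.2]
ft_force: [0.0, 0.6, 5.5]
finger_gap: 29.5
```

Emit:
arm_command:
  increments:
    - [0, -0.02, 0, 0, 0, 0]
    - [0, -0.05, 0, 0, 0, 0]
    - [0, -0.085, 0, 0, 0, 0]
    - [0, -0.12, 0, 0, 0.1, 0]
    - [0, -0.135, 0, 0, 0.25, 0]
    - [0, -0.138, 0, 0, 0.4, 0]
    - [0, -0.138, 0, 0, 0.55, 0]
    - [0, -0.138, 0, 0, 0.7, 0]
    - [0, -0.138, 0, 0, 0.85, 0]
    - [0, -0.138, 0, 0, 1.0, 0]

```text
time: 24.8
tool_pos: [448.2, 2.3, 219.3]
tcp_rot: [-90.1, -0.0, -119.7]
ft_force: [-0.2, 0.7, -1.0]
finger_gap: 29.8
```

Run:
```python
from h import *
s=r.sense();print(s["tool_pos"],s["tcp_rot"],s["finger_gap"])
goto([534.7,-219.1,220],down(np.radians(-52.1)))
```

```text
[448.20804792   2.28369721 219.33733277] [-9.00580473e+01 -2.48642423e-02 -1.19733446e+02] 29.830388957123088
inc [0.1493, -0.0008, 0.1849] [0.0009, 0.3904, 0.0006] steps>= 3.8
```

Emit:
arm_command:
  increments:
    - [0.02, 0, 0.025, 0, 0.05, 0]
    - [0.045, 0, 0.055, 0, 0.11, 0]
    - [0.07, 0, 0.086, 0, 0.18, 0]
    - [0.095, 0, 0.117, 0, 0.25, 0]
    - [0.12, 0, 0.148, 0, 0.31, 0]
    - [0.138, 0, 0.171, 0, 0.36, 0]
    - [0.147, 0, 0.182, 0, 0.392, 0]
    - [0.149, 0, 0.185, 0, 0.392, 0]
    - [0.149, 0, 0.185, 0, 0.392, 0]
    - [0.149, 0, 0.185, 0, 0.392, 0]

```text
time: 26.05
tool_pos: [536.3, -217.5, 219.9]
tcp_rot: [-90.0, 0.0, -141.8]
ft_force: [0.4, -0.2, -0.2]
finger_gap: 29.5
```

Run:
```python
from h import *
im=r.snapshot("wrist");im2=r.snapshot("side");s=r.sense();print(s["tool_pos"],s["tcp_rot"],s["finger_gap"])
cv2.imwrite("pics/8.png",np.hstack([cv2.resize(im,(400,300)),cv2.resize(im2,(400,300))])[:,:,::-1])
goto([534.7,-219.1,85],down(np.radians(-52.1)))
```

```text
[ 536.39705296 -217.72129518  220.03727129] [-8.99962357e+01  7.05537512e-03 -1.41845513e+02] 29.845690155599616
inc [0.0022, 0.135, 0.0] [-0.0001, 0.0044, -0.0001] steps>= 2.2
```

View pics/8.png

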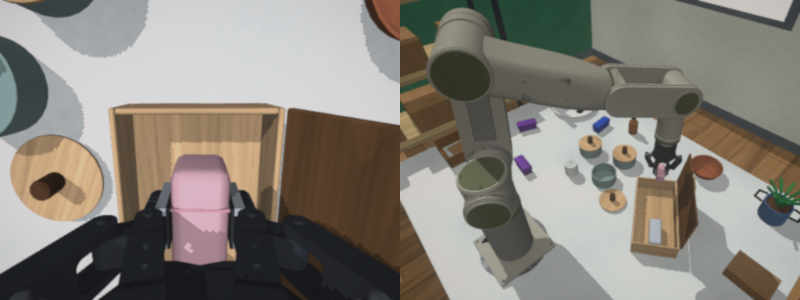

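Emit:
arm_command:
  increments:
    - [0.002, 0.02, 0, 0, 0, 0]
    - [0.004, 0.045, 0, 0, 0, 0]
    - [0.004, 0.07, 0, 0, 0, 0]
    - [0.004, 0.09, 0, 0, 0, 0]
    - [0.004, 0.107, 0, 0, 0, 0]
    - [0.004, 0.12, 0, 0, 0, 0]
    - [0.004, 0.129, 0, 0, 0, 0]
    - [0.004, 0.134, 0, 0, 0, 0]
    - [0.004, 0.136, 0, 0, 0, 0]
    - [0.004, 0.136, 0, 0, 0, 0]

```text
time: 27.4
tool_pos: [533.6, -221.1, 84.3]
tcp_rot: [-90.0, 0.0, -141.9]
ft_force: [-0.2, -0.1, 0.2]
finger_gap: 29.3
```

Emit:
arm_command:
  increments:
    - [0, 0, 0, 0, 0, 0]
    - [0, 0, 0, 0, 0, 0]
    - [0, 0, 0, 0, 0, 0]
    - [0, 0, 0, 0, 0, 0]
    - [0, -0.01, 0, 0, 0, 0]
    - [0, -0.03, 0, 0, 0, 0]
    - [0, -0.06, 0, 0, 0, 0]
    - [0, -0.1, 0, 0, 0, 0]
    - [0, -0.14, 0, 0, 0, 0]
    - [0, -0.175, 0, 0, 0, 0]
  jaw: -0.6

```text
time: 28.65
tool_pos: [533.6, -221.1, 262.7]
tcp_rot: [-89.8, 0.1, -141.9]
ft_force: [0.8, 0.8, -0.0]
finger_gap: 68.3
```

Run:
```python
from h import *
im=r.snapshot("wrist");s=r.sense();print(s["tool_pos"],s["tcp_rot"],s["finger_gap"],s["time"])
cv2.imwrite("pics/9.png",im[:,:,::-1])
goto([593.5,17.8,262],down(np.radians(0)))
goto([593.5,17.8,134.5],down(np.radians(0)))
```

```text
[ 535.33694206 -221.95300719  268.37354574] [ -89.46941268    0.2390462  -141.90528433] 68.15159009058047 28.7
inc [-0.1937, 0.0058, -0.1529] [-0.0105, -0.9059, 0.0003] steps>= 4.9
inc [-0.1931, 0.1333, -0.154] [-0.0105, -0.9059, 0.0003] steps>= 4.9
```

View pics/9.png

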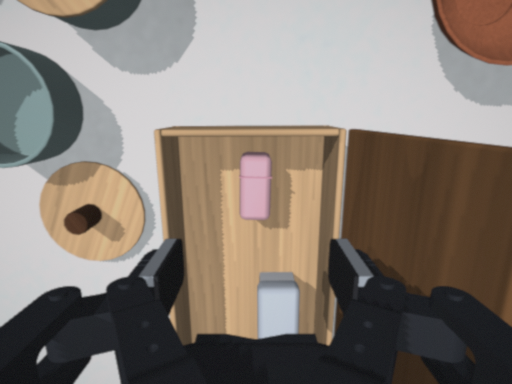

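Run:
```python
from h import *
m=r.camera_model("wrist")
c,a=np.array([455.8,-280.5]),np.radians(-52.1);R=np.array([[np.cos(a),-np.sin(a)],[np.sin(a),np.cos(a)]])
s=r.sense();print(s["tool_pos"],s["tcp_rot"])
for p,z in[((255,153),44),((255,218),44),((279,285),50),((259,285),50),((299,285),50),((163,132),68),((341,132),68)]: print(p,(R.T@(onz("wrist",p,z,m)[:2]-c)).round(1))
goto([593.5,17.8,262],down(np.radians(0)))
goto([593.5,17.8,134.5],down(np.radians(0)))
```

```text
[ 535.33694206 -221.95300719  268.37354574] [ -89.46941268    0.2390462  -141.90528433]
(255, 153) [  3.2 129.2]
(255, 218) [ 3.4 65.2]
(279, 285) [28.2 -5.3]
(259, 285) [ 7.7 -5.2]
(299, 285) [48.8 -5.3]
(163, 132) [-74.5 149.6]
(341, 132) [ 75.7 150.1]
inc [-0.1937, 0.0058, -0.1529] [-0.0105, -0.9059, 0.0003] steps>= 4.9
inc [-0.1931, 0.1333, -0.154] [-0.0105, -0.9059, 0.0003] steps>= 4.9
```

Now to lid C. The brush seems to have shifted within the box, with its end at box (28,-5). It's still inside.

Emit:
arm_command:
  increments:
    - [-0.025, 0, -0.02, 0, -0.11, 0]
    - [-0.055, 0, -0.043, 0, -0.24, 0]
    - [-0.085, 0, -0.066, 0, -0.37, 0]
    - [-0.115, 0, -0.09, 0, -0.5, 0]
    - [-0.145, 0, -0.113, 0, -0.64, 0]
    - [-0.17, 0, -0.132, 0, -0.77, 0]
    - [-0.188, 0, -0.146, 0, -0.87, 0]
    - [-0.1945, 0, -0.151, 0, -0.906, 0]
    - [-0.1945, 0, -0.151, 0, -0.906, 0]
    - [-0.1945, 0, -0.151, 0, -0.906, 0]

```text
time: 29.95
tool_pos: [593.1, 17.0, 259.2]
tcp_rot: [-90.0, -0.0, -90.1]
ft_force: [-0.4, -0.1, 1.6]
finger_gap: 68.6
```

Run:
```python
from lids import *
im=lids([(525,180),(593,18)])
s=r.sense();print(s["tool_pos"],s["tcp_rot"],s["time"])
goto([593.5,17.8,134.5],down(np.radians(0)))
```

```text
lid (593, 18) 0.76 [593.7  19. ] 0.04 11872
lid (525, 180) 0.76 [525.4 179.8] 0.013 6584
[593.10205887  16.96998804 258.9867343 ] [-9.00019584e+01 -1.10654787e-02 -9.01136417e+01] 30.05
inc [-0.0009, 0.1245, 0.0004] [0.0, -0.002, 0.0002] steps>= 2.0
```

Emit:
arm_command:
  increments:
    - [-0.001, 0.03, 0.0005, 0, 0, 0]
    - [-0.001, 0.06, 0.0005, 0, 0, 0]
    - [-0.001, 0.085, 0.0005, 0, 0, 0]
    - [-0.001, 0.105, 0.0005, 0, 0, 0]
    - [-0.001, 0.117, 0.0005, 0, 0, 0]
    - [-0.001, 0.1245, 0.0005, 0, 0, 0]
    - [-0.001, 0.1245, 0.0005, 0, 0, 0]
    - [-0.001, 0.1245, 0.0005, 0, 0, 0]
    - [-0.001, 0.1245, 0.0005, 0, 0, 0]
    - [-0.001, 0.1245, 0.0005, 0, 0, 0]

```text
time: 31.3
tool_pos: [594.0, 18.9, 134.9]
tcp_rot: [-90.0, -0.0, -90.0]
ft_force: [-0.3, -0.2, 0.2]
finger_gap: 68.4
```

Emit:
arm_command:
  increments:
    - [0, 0, 0, 0, 0, 0]
    - [0, 0, 0, 0, 0, 0]
    - [0, 0, 0, 0, 0, 0]
    - [0, 0, 0, 0, 0, 0]
    - [0, 0, 0, 0, 0, 0]
    - [0, 0, 0, 0, 0, 0]
    - [0, 0, 0, 0, 0, 0]
    - [0, 0, 0, 0, 0, 0]
    - [0, 0, 0, 0, 0, 0]
    - [0, 0, 0, 0, 0, 0]
  jaw: 1
  force: 50

```text
time: 32.55
tool_pos: [593.9, 18.9, 134.6]
tcp_rot: [-90.0, -0.0, -90.0]
ft_force: [1.0, 0.1, 4.1]
finger_gap: 22.6
```

Emit:
arm_command:
  increments:
    - [0, -0.02, 0, 0, 0, 0]
    - [0, -0.04, 0, 0, 0, 0]
    - [0, -0.06, 0, 0, 0, 0]
    - [0, -0.07, 0, 0, 0, 0]
    - [0.002, -0.07, -0.03, 0, 0, 0]
    - [0.005, -0.07, -0.06, 0, 0, 0]
    - [0.008, -0.07, -0.09, 0, 0, 0]
    - [0.012, -0.07, -0.12, 0, 0, 0]
    - [0.015, -0.07, -0.14, 0, 0, 0]
    - [0.0152, -0.07, -0.1436, 0, 0, 0]

```text
time: 33.8
tool_pos: [449.3, 3.6, 204.6]
tcp_rot: [-90.0, -0.0, -90.0]
ft_force: [0.5, -0.0, -1.4]
finger_gap: 22.4
```

Run:
```python
from h import *
im=r.snapshot("scene");im2=r.snapshot("wrist");s=r.sense();print(s["tool_pos"],s["tcp_rot"],s["finger_gap"],s["time"])
cv2.imwrite("pics/10.png",np.hstack([cv2.resize(im[130:280,150:350],(400,300)),cv2.resize(im2,(400,300))])[:,:,::-1])
```

```text
[450.34717606   3.68304195 204.83435893] [-8.99433923e+01 -3.96435904e-03 -9.00098060e+01] 22.582661397684294 33.9
```

View pics/10.png

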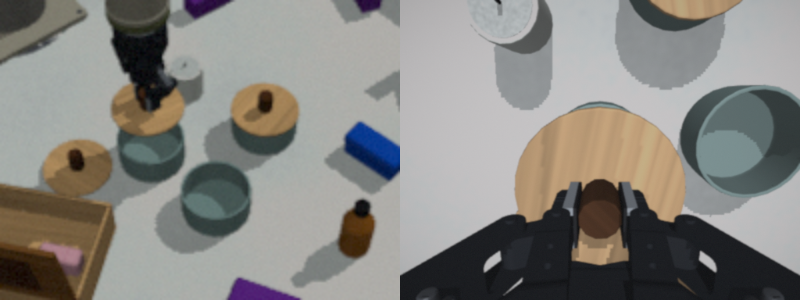

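Pot C is empty. I'm seating this lid on pot A.

Emit:
arm_command:
  increments:
    - [0, 0.015, 0, 0, 0, 0]
    - [0, 0.03, 0, 0, 0, 0]
    - [0, 0.045, 0, 0, 0, 0]
    - [0, 0.055, 0, 0, 0, 0]
    - [0, 0.06, 0, 0, 0, 0]
    - [0, 0.064, 0, 0, 0, 0]
    - [0, 0.067, 0, 0, 0, 0]
    - [0, 0.0695, 0, 0, 0, 0]
    - [0, 0.0695, 0, 0, 0, 0]
    - [0, 0.0695, 0, 0, 0, 0]

```text
time: 35.15
tool_pos: [450.3, 3.7, 135.1]
tcp_rot: [-90.0, -0.0, -90.0]
ft_force: [-0.1, 0.1, -0.4]
finger_gap: 22.7
```

Emit:
arm_command:
  increments:
    - [0, 0, 0, 0, 0, 0]
    - [0, 0, 0, 0, 0, 0]
    - [0, 0, 0, 0, 0, 0]
    - [0, 0, 0, 0, 0, 0]
    - [0, -0.01, 0, 0, 0, 0]
    - [0, -0.03, 0, 0, 0, 0]
    - [0, -0.06, 0, 0, 0, 0]
    - [0, -0.09, 0, 0, 0, 0]
    - [0, -0.12, 0, 0, 0, 0]
    - [0, -0.125, 0, 0, 0, 0]
  jaw: -0.6

```text
time: 36.4
tool_pos: [451.4, 3.6, 263.0]
tcp_rot: [-89.7, -0.0, -90.0]
ft_force: [-0.6, -0.3, 0.5]
finger_gap: 68.2
```

Run:
```python
from lids import *
im=lids([(450,3),(525,180)])
im=lids([(450,3),(525,180)])
rectfit(n="pot1",z=52)
cv2.imwrite("pics/11.png",im[:,:,::-1])
s=r.sense();print(s["tool_pos"],s["tcp_rot"],s["time"])
goto([525.3,179.8,260],down(np.radians(20)))
```

```text
lid (450, 3) 0.68 [449.8   3.4] 0.041 11504
lid (525, 180) 0.56 [525.6 180. ] 0.01 4154
lid (525, 180) 0.87 [525.3 179.4] 0.015 4216
lid (450, 3) 0.81 [450.2   3.1] 0.04 11699
pot1 0.71 [586.4  19.6] [119.5 105.5] ang 0.0
pot1 0.67 [498.8 131. ] [20.7 73. ] ang 62.9
[449.44814504   3.75121157 258.4689864 ] [-9.01346445e+01  1.32041324e-02 -9.00006407e+01] 36.7
inc [-0.176, -0.0017, 0.0758] [0.0023, -0.3491, -0.0006] steps>= 3.1
```

View pics/11.png

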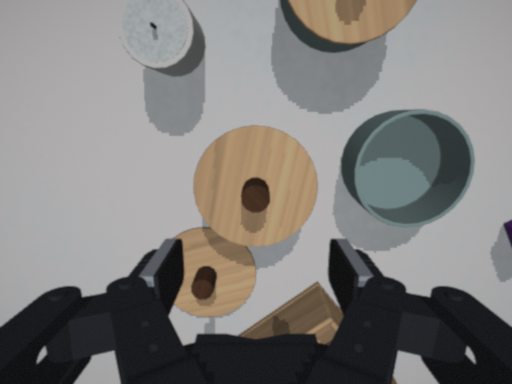

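Lid on pot A is centred at (450,3). Next is lid B.

Emit:
arm_command:
  increments:
    - [-0.03, 0, 0.013, 0, -0.06, 0]
    - [-0.07, 0, 0.03, 0, -0.14, 0]
    - [-0.11, 0, 0.047, 0, -0.22, 0]
    - [-0.145, 0, 0.062, 0, -0.29, 0]
    - [-0.168, 0, 0.072, 0, -0.33, 0]
    - [-0.176, 0, 0.0755, 0, -0.349, 0]
    - [-0.176, 0, 0.0755, 0, -0.349, 0]
    - [-0.176, 0, 0.0755, 0, -0.349, 0]
    - [-0.176, 0, 0.0755, 0, -0.349, 0]
    - [-0.176, 0, 0.0755, 0, -0.349, 0]

```text
time: 37.95
tool_pos: [525.6, 179.2, 260.1]
tcp_rot: [-90.0, -0.0, -70.1]
ft_force: [-0.2, -0.4, 0.4]
finger_gap: 67.9
```

Run:
```python
from lids import *
im=lids([(525,180)])
im=lids([(525,180)])
s=r.sense();print(s["tool_pos"],s["tcp_rot"],s["time"])
goto([525.3,179.8,134.5],down(np.radians(20)))
```

```text
lid (525, 180) 0.71 [525.2 179. ] 0.028 11869
lid (525, 180) 0.96 [524.4 178.9] 0.039 11726
[525.63075939 179.5554262  260.00452569] [-8.99890403e+01  1.12626451e-04 -7.00179596e+01] 38.15
inc [-0.0003, 0.1255, -0.0003] [-0.0002, -0.0003, -0.0] steps>= 2.0
```

Emit:
arm_command:
  increments:
    - [0, 0.03, -0.0005, 0, 0, 0]
    - [0, 0.06, -0.0005, 0, 0, 0]
    - [0, 0.085, -0.0005, 0, 0, 0]
    - [0, 0.105, -0.0005, 0, 0, 0]
    - [0, 0.117, -0.0005, 0, 0, 0]
    - [0, 0.1255, -0.0005, 0, 0, 0]
    - [0, 0.1255, -0.0005, 0, 0, 0]
    - [0, 0.1255, -0.0005, 0, 0, 0]
    - [0, 0.1255, -0.0005, 0, 0, 0]
    - [0, 0.1255, -0.0005, 0, 0, 0]

```text
time: 39.4
tool_pos: [525.5, 179.6, 134.9]
tcp_rot: [-89.9, -0.0, -70.0]
ft_force: [0.2, -0.3, -0.4]
finger_gap: 68.4
```

Emit:
arm_command:
  increments:
    - [0, 0, 0, 0, 0, 0]
    - [0, 0, 0, 0, 0, 0]
    - [0, 0, 0, 0, 0, 0]
    - [0, 0, 0, 0, 0, 0]
    - [0, 0, 0, 0, 0, 0]
    - [0, 0, 0, 0, 0, 0]
    - [0, 0, 0, 0, 0, 0]
    - [0, 0, 0, 0, 0, 0]
    - [0, 0, 0, 0, 0, 0]
    - [0, 0, 0, 0, 0, 0]
  jaw: 1
  force: 50

```text
time: 40.65
tool_pos: [525.3, 179.6, 134.6]
tcp_rot: [-90.0, -0.0, -70.0]
ft_force: [-0.1, 1.0, 4.8]
finger_gap: 22.4
```

Run:
```python
from h import *
s=r.sense();print(s["tool_pos"],s["finger_gap"])
goto([593.8,18.5,204.5],down(np.radians(20)))
```

```text
[525.32166831 179.56414213 134.59592171] 22.41285997332031
inc [0.1748, -0.0699, 0.0093] [-0.0004, -0.0001, 0.0] steps>= 3.0
```

Emit:
arm_command:
  increments:
    - [0, -0.02, 0, 0, 0, 0]
    - [0, -0.04, 0, 0, 0, 0]
    - [0, -0.06, 0, 0, 0, 0]
    - [0, -0.07, 0, 0, 0, 0]
    - [0.03, -0.07, 0.002, 0, 0, 0]
    - [0.07, -0.07, 0.004, 0, 0, 0]
    - [0.11, -0.07, 0.006, 0, 0, 0]
    - [0.145, -0.07, 0.008, 0, 0, 0]
    - [0.168, -0.07, 0.009, 0, 0, 0]
    - [0.1748, -0.07, 0.0093, 0, 0, 0]

```text
time: 41.9
tool_pos: [593.9, 17.5, 204.4]
tcp_rot: [-90.0, 0.0, -70.1]
ft_force: [1.5, -0.1, -1.0]
finger_gap: 22.5
```

Run:
```python
from h import *
im=r.snapshot("scene");im2=r.snapshot("wrist");s=r.sense();print(s["tool_pos"],s["tcp_rot"],s["finger_gap"],s["time"])
cv2.imwrite("pics/12.png",np.hstack([cv2.resize(im[130:280,150:350],(400,300)),cv2.resize(im2,(400,300))])[:,:,::-1])
```

```text
[593.61220182  18.47141326 204.29600972] [-9.00164782e+01  2.53587002e-02 -7.00358595e+01] 22.74116329167212 42.0
```

View pics/12.png

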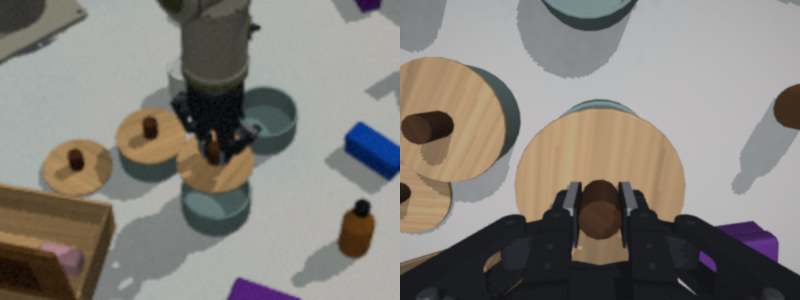

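Lid B is over pot C, and pot B is partly hidden by the arm. I'll seat the lid, then look into pot B.

Emit:
arm_command:
  increments:
    - [0, 0.015, 0, 0, 0, 0]
    - [0, 0.03, 0, 0, 0, 0]
    - [0, 0.045, 0, 0, 0, 0]
    - [0, 0.055, 0, 0, 0, 0]
    - [0, 0.06, 0, 0, 0, 0]
    - [0, 0.064, 0, 0, 0, 0]
    - [0, 0.067, 0, 0, 0, 0]
    - [0, 0.0692, 0, 0, 0, 0]
    - [0, 0.0692, 0, 0, 0, 0]
    - [0, 0.0692, 0, 0, 0, 0]

```text
time: 43.25
tool_pos: [593.8, 18.4, 135.4]
tcp_rot: [-90.0, -0.0, -70.0]
ft_force: [-0.6, 0.3, -0.9]
finger_gap: 22.8
```

Emit:
arm_command:
  increments:
    - [0, 0, 0, 0, 0, 0]
    - [0, 0, 0, 0, 0, 0]
    - [0, 0, 0, 0, 0, 0]
    - [0, 0, 0, 0, 0, 0]
    - [0, -0.01, 0, 0, 0, 0]
    - [0, -0.03, 0, 0, 0, 0]
    - [0, -0.06, 0, 0, 0, 0]
    - [0, -0.09, 0, 0, 0, 0]
    - [0, -0.12, 0, 0, 0, 0]
    - [0, -0.125, 0, 0, 0, 0]
  jaw: -0.6

```text
time: 44.5
tool_pos: [595.3, 18.4, 265.0]
tcp_rot: [-89.6, -0.2, -70.0]
ft_force: [-0.3, 0.4, 0.1]
finger_gap: 68.4
```

Run:
```python
from lids import *
im=lids([(593.6,18.3)])
im=lids([(593.6,18.3)])
im2=r.snapshot("side")
cv2.imwrite("pics/13.png",np.hstack([cv2.resize(im2[110:260,150:350],(400,300)),cv2.resize(im,(400,300))])[:,:,::-1])
s=r.sense();print(s["tool_pos"],s["tcp_rot"],s["time"])
```

```text
lid (593.6, 18.3) 0.98 [594.4  18.4] 0.033 11456
lid (593.6, 18.3) 0.81 [594.9  18. ] 0.03 11709
[593.00553746  18.48475973 258.81873451] [-9.01154294e+01  4.81560602e-02 -7.00034908e+01] 44.75
```

View pics/13.png

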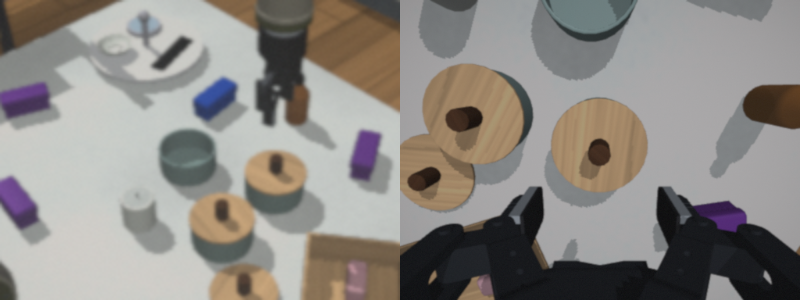

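Side view: pot B is empty and both other lids look seated. Now I fetch the bench lid.

Run:
```python
from h import *
s=r.sense()
goto([395.5,-105.3,215],down(np.radians(10)))
```

```text
inc [0.0488, 0.0442, -0.2278] [0.0021, 0.1745, -0.0007] steps>= 3.8
```

Emit:
arm_command:
  increments:
    - [0.008, 0.005, -0.035, 0, 0.03, 0]
    - [0.017, 0.014, -0.077, 0, 0.06, 0]
    - [0.026, 0.022, -0.119, 0, 0.09, 0]
    - [0.035, 0.03, -0.161, 0, 0.12, 0]
    - [0.043, 0.038, -0.2, 0, 0.15, 0]
    - [0.048, 0.043, -0.222, 0, 0.17, 0]
    - [0.049, 0.044, -0.228, 0, 0.1745, 0]
    - [0.049, 0.044, -0.228, 0, 0.1745, 0]
    - [0.049, 0.044, -0.228, 0, 0.1745, 0]
    - [0.049, 0.044, -0.228, 0, 0.1745, 0]

```text
time: 46.0
tool_pos: [396.7, -105.2, 216.3]
tcp_rot: [-90.0, 0.0, -79.9]
ft_force: [0.4, 0.4, -0.4]
finger_gap: 68.3
```

Run:
```python
import lids as L
from lids import *
def lidb(v):
    x,y=v[:2]; return [np.r_[circ(56,6,x,y),circ(56,12,x,y)],np.r_[circ(12,12,x,y),circ(12,44,x,y)]]
L.lidh=lidb
im=lids([(395,-105)])
im=lids([(395,-105)])
s=r.sense();print(s["tool_pos"],s["tcp_rot"],s["time"])
cv2.imwrite("pics/14.png",im[:,:,::-1])
goto([395.5,-105.3,88.6],down(np.radians(10)))
```

```text
lid (395, -105) 0.81 [ 395.5 -106. ] 0.031 11634
[ 396.35832641 -105.38445456  216.19622178] [-9.00052983e+01  4.35397344e-03 -7.99715945e+01] 46.2
inc [-0.0002, 0.1276, -0.0008] [0.0001, 0.0005, -0.0001] steps>= 2.0
```

View pics/14.png

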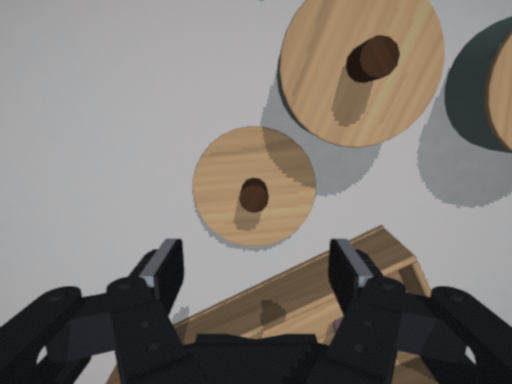

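Emit:
arm_command:
  increments:
    - [0, 0.03, -0.001, 0, 0, 0]
    - [0, 0.06, -0.001, 0, 0, 0]
    - [0, 0.085, -0.001, 0, 0, 0]
    - [0, 0.105, -0.001, 0, 0, 0]
    - [0, 0.118, -0.001, 0, 0, 0]
    - [0, 0.1275, -0.001, 0, 0, 0]
    - [0, 0.1275, -0.001, 0, 0, 0]
    - [0, 0.1275, -0.001, 0, 0, 0]
    - [0, 0.1275, -0.001, 0, 0, 0]
    - [0, 0.1275, -0.001, 0, 0, 0]

```text
time: 47.45
tool_pos: [395.5, -105.9, 89.2]
tcp_rot: [-90.0, -0.0, -80.0]
ft_force: [0.3, -0.0, -0.1]
finger_gap: 68.7
```

Emit:
arm_command:
  increments:
    - [0, 0, 0, 0, 0, 0]
    - [0, 0, 0, 0, 0, 0]
    - [0, 0, 0, 0, 0, 0]
    - [0, 0, 0, 0, 0, 0]
    - [0, 0, 0, 0, 0, 0]
    - [0, 0, 0, 0, 0, 0]
    - [0, 0, 0, 0, 0, 0]
    - [0, 0, 0, 0, 0, 0]
    - [0, 0, 0, 0, 0, 0]
    - [0, 0, 0, 0, 0, 0]
  jaw: 1
  force: 50

```text
time: 48.7
tool_pos: [395.4, -105.8, 88.9]
tcp_rot: [-90.0, -0.0, -80.0]
ft_force: [-0.7, 0.7, 5.6]
finger_gap: 23.0
```

Run:
```python
from h import *
s=r.sense();print(s["tool_pos"],s["finger_gap"])
goto([525.2,179.8,215],down(np.radians(10)))
```

```text
[ 395.41117832 -105.8182982    88.93379217] 22.975970216138045
inc [-0.2587, -0.126, 0.1775] [-0.0004, -0.0, 0.0002] steps>= 5.4
```

Emit:
arm_command:
  increments:
    - [0, -0.025, 0, 0, 0, 0]
    - [0, -0.055, 0, 0, 0, 0]
    - [0, -0.085, 0, 0, 0, 0]
    - [0, -0.11, 0, 0, 0, 0]
    - [0, -0.126, 0, 0, 0, 0]
    - [-0.02, -0.126, 0.014, 0, 0, 0]
    - [-0.05, -0.126, 0.034, 0, 0, 0]
    - [-0.08, -0.126, 0.055, 0, 0, 0]
    - [-0.1, -0.126, 0.069, 0, 0, 0]
    - [-0.1, -0.126, 0.069, 0, 0, 0]

```text
time: 49.95
tool_pos: [445.6, 5.9, 213.8]
tcp_rot: [-90.1, 0.0, -79.9]
ft_force: [-0.2, 0.1, -1.0]
finger_gap: 22.8
```

Run:
```python
from h import *
im=r.snapshot("scene");im2=r.snapshot("side");s=r.sense();print(s["tool_pos"],s["finger_gap"])
cv2.imwrite("pics/15.png",np.hstack([cv2.resize(im[130:280,150:350],(400,300),interpolation=cv2.INTER_CUBIC),cv2.resize(im2[140:290,170:370],(400,300),interpolation=cv2.INTER_CUBIC)])[:,:,::-1])
goto([525.2,179.8,215],down(np.radians(10)))
```

```text
[445.20416851   4.57783881 213.90977125] 22.27888489208681
inc [-0.1586, -0.0013, 0.1093] [0.0018, 0.0008, -0.0001] steps>= 3.1
```

View pics/15.png

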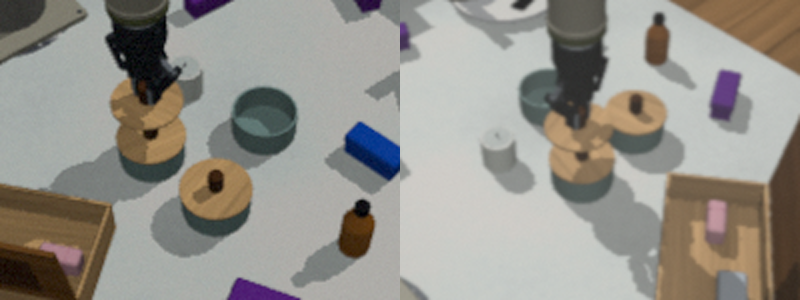

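Scene view: pot B is empty at (265,118), so there's just one case. I'm carrying the lid to pot B.

Emit:
arm_command:
  increments:
    - [-0.02, 0, 0.014, 0, 0, 0]
    - [-0.05, 0, 0.034, 0, 0, 0]
    - [-0.08, 0, 0.055, 0, 0, 0]
    - [-0.11, 0, 0.076, 0, 0, 0]
    - [-0.14, 0, 0.096, 0, 0, 0]
    - [-0.153, 0, 0.105, 0, 0, 0]
    - [-0.1587, 0, 0.109, 0, 0, 0]
    - [-0.1587, 0, 0.109, 0, 0, 0]
    - [-0.1587, 0, 0.109, 0, 0, 0]
    - [-0.1587, 0, 0.109, 0, 0, 0]

```text
time: 51.3
tool_pos: [525.4, 179.2, 214.8]
tcp_rot: [-90.0, -0.0, -80.0]
ft_force: [-0.0, -0.5, -1.1]
finger_gap: 22.6
```

Run:
```python
from h import *
s=r.sense();print(s["tool_pos"],s["finger_gap"])
goto([525.2,179.8,135.2],down(np.radians(10)))
```

```text
[525.44650588 179.22983859 214.77804779] 22.62517220428943
inc [-0.0006, 0.0796, -0.0001] [0.0, -0.0008, 0.0002] steps>= 1.3
```

Emit:
arm_command:
  increments:
    - [-0.0006, 0.02, 0, 0, 0, 0]
    - [-0.0006, 0.04, 0, 0, 0, 0]
    - [-0.0006, 0.055, 0, 0, 0, 0]
    - [-0.0006, 0.065, 0, 0, 0, 0]
    - [-0.0006, 0.07, 0, 0, 0, 0]
    - [-0.0006, 0.074, 0, 0, 0, 0]
    - [-0.0006, 0.077, 0, 0, 0, 0]
    - [-0.0006, 0.0796, 0, 0, 0, 0]
    - [-0.0006, 0.0796, 0, 0, 0, 0]
    - [-0.0006, 0.0796, 0, 0, 0, 0]

```text
time: 52.55
tool_pos: [525.6, 180.6, 135.3]
tcp_rot: [-90.0, 0.0, -80.0]
ft_force: [-0.1, -0.3, -0.6]
finger_gap: 22.5
```

Emit:
arm_command:
  increments:
    - [0, 0, 0, 0, 0, 0]
    - [0, 0, 0, 0, 0, 0]
    - [0, 0, 0, 0, 0, 0]
    - [0, 0, 0, 0, 0, 0]
    - [0, -0.01, 0, 0, 0, 0]
    - [0, -0.03, 0, 0, 0, 0]
    - [0, -0.06, 0, 0, 0, 0]
    - [0, -0.09, 0, 0, 0, 0]
    - [0, -0.12, 0, 0, 0, 0]
    - [0, -0.125, 0, 0, 0, 0]
  jaw: -0.6

```text
time: 53.8
tool_pos: [527.0, 180.9, 264.7]
tcp_rot: [-89.6, 0.0, -80.0]
ft_force: [-0.1, 0.2, 0.2]
finger_gap: 68.2
```

Run:
```python
from lids import *
r.snapshot("wrist")
im=lids([(525,180),(450,3),(593,18)])
im=lids([(525,180),(450,3),(593,18)])
im2=r.snapshot("side");im3=r.snapshot("scene")
cv2.imwrite("pics/16.png",np.hstack([cv2.resize(im2[140:290,170:370],(400,300)),cv2.resize(im,(400,300))])[:,:,::-1])
cv2.imwrite("pics/16s.png",cv2.resize(im3[180:300,60:220],(800,600),interpolation=cv2.INTER_CUBIC)[:,:,::-1])
s=r.sense();print(s["tool_pos"],s["tcp_rot"],s["time"])
```

```text
lid (450, 3) 0.8 [450.3   2.2] 0.122 1234
lid (593, 18) 0.76 [594.4  16.7] 0.034 2959
lid (525, 180) 0.74 [526.2 180.7] 0.033 11551
lid (450, 3) 0.87 [451.1   0.6] 0.147 1164
lid (593, 18) 0.87 [594.4  16.6] 0.054 2712
lid (525, 180) 0.62 [526.9 180. ] 0.036 11751
[524.81003073 180.34393482 258.66073845] [-9.01404241e+01 -9.84387605e-03 -8.00022895e+01] 54.15
```

View pics/16.png

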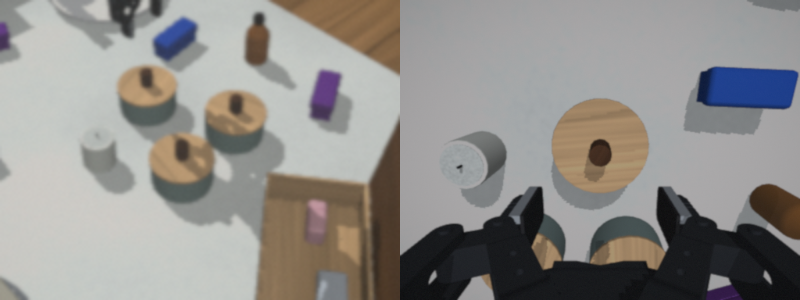

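View pics/16s.png

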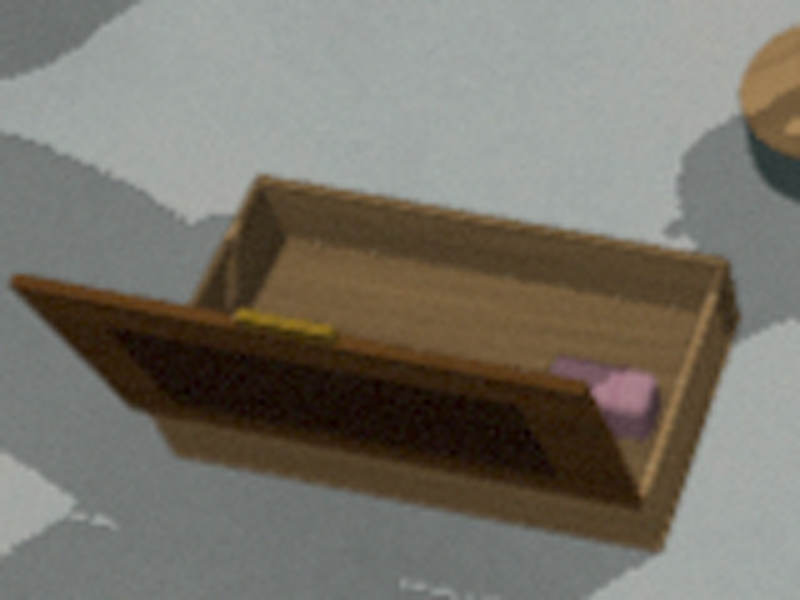

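All three lids are seated: fits at (450,3), (594,18) and (526,180), matching the pots. The brush and case lie in the box. Next I close the box lid, pushing from behind with closed fingers.

Run:
```python
from h import *
goto([547.9,-398.9,335],down(np.radians(37.9)))
for th in np.arange(1.7,-.01,-.1):
    print(round(th,1),"X",round(80-120*np.cos(th)+8*np.sin(th)+11,1),"tcp z",round(68.5+120*np.sin(th)+8*np.cos(th)+72.6,1))
```

```text
inc [0.5745, -0.076, -0.078] [0.0024, -0.487, -0.0004] steps>= 9.4
1.7 X 114.4 tcp z 259.1
1.6 X 102.5 tcp z 260.8
1.5 X 90.5 tcp z 261.4
1.4 X 78.5 tcp z 260.7
1.3 X 66.6 tcp z 258.9
1.2 X 55.0 tcp z 255.8
1.1 X 43.7 tcp z 251.7
1.0 X 32.9 tcp z 246.4
0.9 X 22.7 tcp z 240.1
0.8 X 13.1 tcp z 232.8
0.7 X 4.4 tcp z 224.5
0.6 X -3.5 tcp z 215.5
0.5 X -10.5 tcp z 205.7
0.4 X -16.4 tcp z 195.2
0.3 X -21.3 tcp z 184.2
0.2 X -25.0 tcp z 172.8
0.1 X -27.6 tcp z 161.0
-0.0 X -29.0 tcp z 149.1
```

Emit:
arm_command:
  increments:
    - [0.01, -0.03, -0.001, 0, -0.02, 0]
    - [0.04, -0.06, -0.005, 0, -0.05, 0]
    - [0.08, -0.076, -0.011, 0, -0.08, 0]
    - [0.12, -0.076, -0.016, 0, -0.11, 0]
    - [0.16, -0.076, -0.022, 0, -0.14, 0]
    - [0.2, -0.076, -0.027, 0, -0.17, 0]
    - [0.24, -0.076, -0.033, 0, -0.2, 0]
    - [0.28, -0.076, -0.038, 0, -0.23, 0]
    - [0.31, -0.076, -0.042, 0, -0.26, 0]
    - [0.33, -0.076, -0.045, 0, -0.28, 0]
  jaw: 1

```text
time: 55.4
tool_pos: [538.1, -153.7, 335.0]
tcp_rot: [-90.1, 0.1, -64.0]
ft_force: [0.7, -0.3, 0.8]
finger_gap: -0.1
```

Run:
```python
from h import *
s=r.sense();print(s["tool_pos"],s["tcp_rot"],s["finger_gap"])
goto([547.9,-398.9,335],down(np.radians(37.9)))
```

```text
[ 538.064711   -153.72593673  334.97038026] [-9.00726538e+01  7.00408348e-02 -6.39805685e+01] -0.12374013261701977
inc [0.2246, -0.0002, -0.0987] [0.0011, -0.2074, -0.0013] steps>= 3.9
```

Emit:
arm_command:
  increments:
    - [0.025, 0, -0.011, 0, -0.02, 0]
    - [0.055, 0, -0.024, 0, -0.05, 0]
    - [0.085, 0, -0.037, 0, -0.08, 0]
    - [0.115, 0, -0.05, 0, -0.11, 0]
    - [0.145, 0, -0.064, 0, -0.14, 0]
    - [0.175, 0, -0.077, 0, -0.17, 0]
    - [0.205, 0, -0.09, 0, -0.19, 0]
    - [0.22, 0, -0.097, 0, -0.207, 0]
    - [0.225, 0, -0.099, 0, -0.207, 0]
    - [0.225, 0, -0.099, 0, -0.207, 0]

```text
time: 56.65
tool_pos: [548.4, -397.4, 335.8]
tcp_rot: [-90.0, 0.0, -52.1]
ft_force: [-0.1, -0.6, 0.1]
finger_gap: 0.1
```

Run:
```python
from h import *
im2=r.snapshot("side");im3=r.snapshot("scene")
cv2.imwrite("pics/17.png",np.hstack([cv2.resize(im2[100:340,190:510],(400,300)),cv2.resize(im3[130:370,0:320],(400,300))])[:,:,::-1])
s=r.sense();print(s["tool_pos"],s["tcp_rot"],s["time"],s["joint_pos"].round(0))
goto([547.9,-398.9,258],down(np.radians(37.9)))
```

```text
[ 548.57820601 -396.8794882   336.2105552 ] [-8.99844263e+01  9.51025172e-03 -5.20540254e+01] 56.75 [-40.  19.  69.   0.  92. -78.]
inc [0.0012, 0.0782, -0.0018] [-0.0003, 0.0008, -0.0002] steps>= 1.3
```

View pics/17.png

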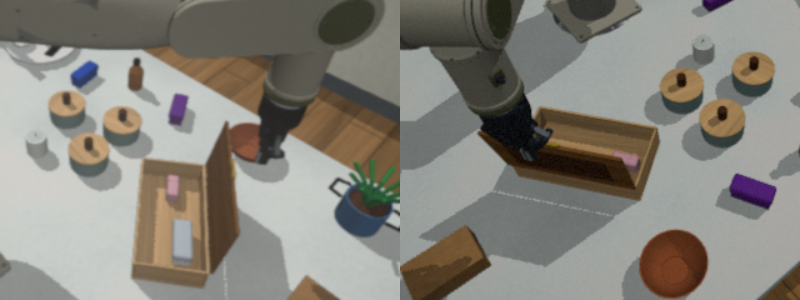

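The gripper is behind the open lid, and the brush and case lie flat in the box. I go down behind it, then push.

Emit:
arm_command:
  increments:
    - [0, 0.015, 0, 0, 0, 0]
    - [0, 0.035, 0, 0, 0, 0]
    - [0, 0.055, 0, 0, 0, 0]
    - [0, 0.07, 0, 0, 0, 0]
    - [0, 0.078, 0, 0, 0, 0]
    - [-0.01, 0.078, 0, 0, 0, 0]
    - [-0.02, 0.078, 0, 0, 0, 0]
    - [-0.028, 0.078, 0, 0, 0, 0]
    - [-0.035, 0.078, 0, 0, 0, 0]
    - [-0.04, 0.078, 0, 0, 0, 0]

```text
time: 58.0
tool_pos: [523.7, -366.3, 258.9]
tcp_rot: [-90.0, -0.1, -52.1]
ft_force: [1.1, -0.8, 0.5]
finger_gap: -0.2
```

Emit:
arm_command:
  increments:
    - [-0.006, -0.002, 0, 0, 0, 0]
    - [-0.012, -0.003, 0, 0, 0, 0]
    - [-0.018, -0.004, 0, 0, 0, 0]
    - [-0.024, -0.003, 0, 0, 0, 0]
    - [-0.03, -0.003, 0, 0, 0, 0]
    - [-0.036, -0.002, 0, 0, 0, 0]
    - [-0.042, -0.001, 0, 0, 0, 0]
    - [-0.048, 0.0, 0, 0, 0, 0]
    - [-0.054, 0.002, 0, 0, 0, 0]
    - [-0.06, 0.004, 0, 0, 0, 0]

```text
time: 59.25
tool_pos: [486.6, -318.6, 253.9]
tcp_rot: [-90.0, 0.0, -52.1]
ft_force: [0.5, -1.2, 2.3]
finger_gap: -0.0
```

Run:
```python
from h import *
im2=r.snapshot("side");im3=r.snapshot("scene")
cv2.imwrite("pics/18.png",np.hstack([cv2.resize(im2[100:340,190:510],(400,300)),cv2.resize(im3[130:370,0:320],(400,300))])[:,:,::-1])
s=r.sense();print(s["tool_pos"],s["tcp_rot"],s["time"],s["ft_force"])
e=np.array([.614,-.789]);print("X",(s["tool_pos"][:2]-[455.8,-280.5])@e)
```

```text
[ 486.33046463 -318.24257454  253.53091186] [-9.00063132e+01  7.58970596e-02 -5.20873154e+01] 59.35 [-0.39863439  0.53569245 -0.16263222]
X 48.52459659573601
```

View pics/18.png

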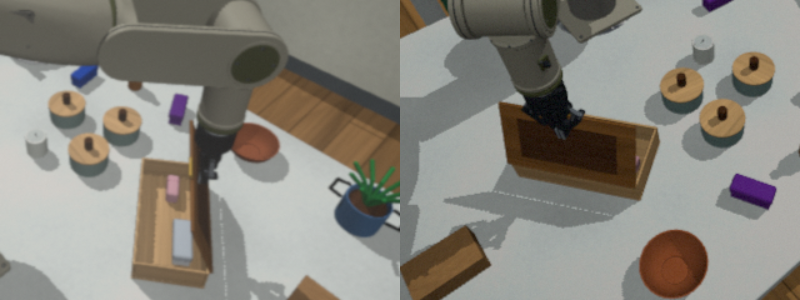

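The lid is at about 1.15 rad and following. I continue down the arc slowly.

Emit:
arm_command:
  increments:
    - [-0.005, 0.002, 0, 0, 0, 0]
    - [-0.01, 0.005, 0, 0, 0, 0]
    - [-0.0155, 0.0075, 0, 0, 0, 0]
    - [-0.021, 0.0105, 0, 0, 0, 0]
    - [-0.026, 0.014, 0, 0, 0, 0]
    - [-0.031, 0.0175, 0, 0, 0, 0]
    - [-0.0355, 0.021, 0, 0, 0, 0]
    - [-0.04, 0.025, 0, 0, 0, 0]
    - [-0.044, 0.0295, 0, 0, 0, 0]
    - [-0.048, 0.034, 0, 0, 0, 0]

```text
time: 60.6
tool_pos: [457.2, -280.8, 219.7]
tcp_rot: [-90.0, 0.0, -52.1]
ft_force: [0.5, 0.0, 0.5]
finger_gap: -0.0
```

Emit:
arm_command:
  increments:
    - [-0.004, 0.0045, 0, 0, 0, 0]
    - [-0.0075, 0.009, 0, 0, 0, 0]
    - [-0.011, 0.014, 0, 0, 0, 0]
    - [-0.014, 0.0195, 0, 0, 0, 0]
    - [-0.017, 0.025, 0, 0, 0, 0]
    - [-0.0195, 0.0305, 0, 0, 0, 0]
    - [-0.022, 0.036, 0, 0, 0, 0]
    - [-0.024, 0.0415, 0, 0, 0, 0]
    - [-0.0255, 0.047, 0, 0, 0, 0]
    - [-0.027, 0.053, 0, 0, 0, 0]

```text
time: 61.85
tool_pos: [440.7, -259.7, 166.7]
tcp_rot: [-90.0, 0.0, -52.1]
ft_force: [-0.6, 0.2, 1.5]
finger_gap: 0.4
```

Run:
```python
from h import *
im2=r.snapshot("side");im3=r.snapshot("scene")
cv2.imwrite("pics/19.png",np.hstack([cv2.resize(im2[100:340,190:510],(400,300)),cv2.resize(im3[130:370,0:320],(400,300))])[:,:,::-1])
s=r.sense();print(s["tool_pos"],s["tcp_rot"],s["time"],s["ft_force"])
e=np.array([.614,-.789]);print("X",(s["tool_pos"][:2]-[455.8,-280.5])@e)
```

```text
[ 440.30417622 -259.45375921  166.076915  ] [-9.00210609e+01  7.43707775e-02 -5.20972159e+01] 61.95 [-0.65198022 -0.49579514 -0.3670767 ]
X -26.1199197887332
```

View pics/19.png

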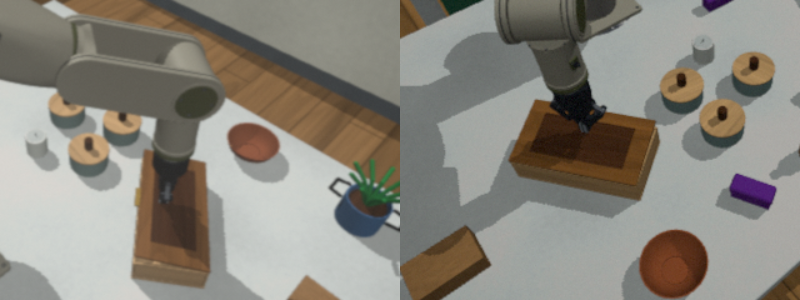

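Emit:
arm_command:
  increments:
    - [0, 0.002, 0, 0, 0, 0]
    - [-0.001, 0.004, 0, 0, 0, 0]
    - [-0.001, 0.006, 0, 0, 0, 0]
    - [-0.002, 0.008, 0, 0, 0, 0]
    - [-0.002, 0.01, 0, 0, 0, 0]
    - [-0.002, 0.012, 0, 0, 0, 0]
    - [-0.003, 0.014, 0, 0, 0, 0]
    - [-0.003, 0.0155, 0, 0, 0, 0]
    - [-0.003, 0.0165, 0, 0, 0, 0]
    - [-0.003, 0.0175, 0, 0, 0, 0]

```text
time: 63.2
tool_pos: [438.8, -257.4, 149.5]
tcp_rot: [-90.0, 0.0, -52.1]
ft_force: [-0.5, -0.6, 1.6]
finger_gap: -0.1
```

Emit:
arm_command:
  increments:
    - [0, 0.0005, 0, 0, 0, 0]
    - [0, 0.001, 0, 0, 0, 0]
    - [0, 0.0015, 0, 0, 0, 0]
    - [0, 0.002, 0, 0, 0, 0]
    - [0, 0.0025, 0, 0, 0, 0]
    - [0, 0.003, 0, 0, 0, 0]
    - [0, 0.003, 0, 0, 0, 0]
    - [0, 0.003, 0, 0, 0, 0]
    - [0, 0.003, 0, 0, 0, 0]
    - [0, 0.003, 0, 0, 0, 0]

```text
time: 64.45
tool_pos: [439.0, -257.4, 148.9]
tcp_rot: [-90.0, 0.0, -52.1]
ft_force: [-11.6, 8.5, 24.5]
finger_gap: -0.3
```

Contact force rose to 25 N with the tip at closed height, so the lid is shut. I retreat and check.

Emit:
arm_command:
  increments:
    - [0, -0.005, 0, 0, 0, 0]
    - [0, -0.015, 0, 0, 0, 0]
    - [0, -0.03, 0, 0, 0, 0]
    - [0, -0.05, 0, 0, 0, 0]
    - [0, -0.075, 0, 0, 0, 0]
    - [0, -0.1, 0, 0, 0, 0]
    - [0, -0.125, 0, 0, 0, 0]
    - [0, -0.14, 0, 0, 0, 0]
    - [0, -0.15, 0, 0, 0, 0]
    - [0, -0.15, 0, 0, 0, 0]

```text
time: 65.7
tool_pos: [439.1, -257.6, 297.1]
tcp_rot: [-90.0, -0.0, -52.1]
ft_force: [0.9, -0.9, 0.2]
finger_gap: 0.0
```

Emit:
arm_command:
  increments:
    - [-0.02, 0, 0, 0, 0, 0]
    - [-0.05, 0, 0, 0, 0, 0]
    - [-0.08, 0, 0, 0, 0, 0]
    - [-0.09, 0, 0, 0, 0, 0]
    - [-0.09, 0, 0, 0, 0, 0]
    - [-0.09, 0, 0, 0, 0, 0]
    - [-0.09, 0, 0, 0, 0, 0]
    - [-0.09, 0, 0, 0, 0, 0]
    - [-0.09, 0, 0, 0, 0, 0]
    - [-0.09, 0, 0, 0, 0, 0]

```text
time: 66.95
tool_pos: [383.7, -186.5, 296.6]
tcp_rot: [-90.0, 0.0, -52.1]
ft_force: [-0.9, -0.2, 0.1]
finger_gap: 0.0
```

Run:
```python
from h import *
im2=r.snapshot("side");im3=r.snapshot("scene");r.snapshot("wrist")
cv2.imwrite("pics/20.png",np.hstack([cv2.resize(im2[130:340,220:500],(400,300),interpolation=cv2.INTER_CUBIC),cv2.resize(im3[130:310,70:310],(400,300),interpolation=cv2.INTER_CUBIC)])[:,:,::-1])
s=r.sense();print(s["tool_pos"],s["time"],s["ft_force"])
R=[]
for c in("scene","side","wrist"):
    l=r.spot_point(c,"kit_lid_edge");print(c,[(np.round(d["position"],1),round(d["conf"],2)) for d in l],"exp closed",proj(c,[455.8-.614*80,-280.5+.789*80,72.5]).round(1))
    if l:R.append(ray(c,l[0]["position"]))
if len(R)>1: print(tri(R))
```

```text
[ 383.64334292 -186.44517848  296.60881094] 67.1 [ 1.0421492  -0.43087452 -0.31589276]
scene [(array([156.9, 221.4]), 0.88), (array([225.4, 198.3]), 0.26)] exp closed [[157.3 222. ]]
side [(array([302.2, 265.8]), 0.59)] exp closed [[300.5 262.9]]
wrist [(array([257. , 218.7]), 0.86)] exp closed [[253.7 221.7]]
[ 405.78318941 -218.62561729   67.93022711]
```

View pics/20.png

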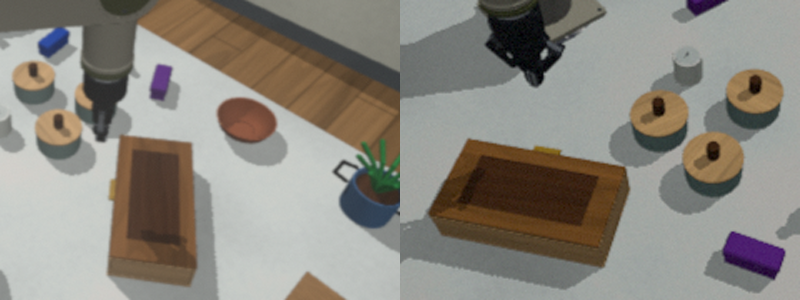

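The box lid is fully closed, with its edge where the closed position predicts. All three pot lids are level and nothing is touching the robot, so I'm handing in.

```bash
python3 -c "
from bench import r
print(r.hand_in())"
```

```text
the job is handed in; nothing more can be done
None
```

The travel box is packed and closed, and I handed the job in at about 67 s. The hand-in gives no verdict.

- **Packing:** The nail brush and the one lip-balm case are in the box. The case came from the pot nearest the robot; the other two pots were empty.
- **Pots:** All three pots are covered again, using each other's lids. The camera fits put each lid within about 2 mm of its pot's centre, level on the rim.
- **Box lid:** I lowered it slowly from about 1.7 rad by pushing from behind. The push force rose to about 27 N at the closed height. The lid's edge then showed within about 3 pixels of the closed position in all three cameras. The combined estimate put it about 4.5 mm below closed, which is within measurement error.
- **Bottle and candle:** I never touched them, and the pictures showed no sign of either moving. I did not measure their final positions.
- **Brush shift:** The brush moved about 30 mm sideways inside the box after I laid it down, probably the expected knock. It still lay flat and fully inside in the last pictures before the lid closed.

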